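Load, clamp and start the rack mixer

TASK

Switch the mixer off at its toggle, then thread every tube rack on the bench down over the guide rod, plain end between the two side posts, so that they lie flat and lengthwise on the platform in one stack (any order), and put the clamp plate with the orange grip over the rod on top of the stack. Then turn the speed knob clockwise until it clicks past its detent to the green dot, and only after that flip the toggle back on, towards its green dot. Leave the rest of the bench as it is.

Things in the scene. Friction and masses are not known exactly. Their poses are not given: they have to be found in the camera images.
- mixer: white mixer with an aluminium platform, fixed to the bench, housing 260 x 130 x 54 mm high; platform 200 x 56 mm, its top 70 mm above the bench, lengthwise along the mixer's x. Two vertical steel side posts, 10 mm in diameter, their tapered tops 180 mm above the bench, stand 75 mm from the platform's centre along the mixer's -x, one on each side (y = +-37 mm, 64 mm clear between them): the racks' and the clamp's plain end goes between them. Origin: centre of the underside.
- deck (a point): centre of the platform's top face, 70 mm above the bench; racks lie with their centres over it
- rod_foot (a point): foot of the guide rod on the platform's top face, 70 mm from the platform's centre along the mixer's +x. The rod is vertical steel, 12 mm in diameter, 130 mm tall, the top 8 mm tapered (its top 200 mm above the bench).
- rack_pink: pink plastic tube rack, a block 180 x 50 x 32 mm (x, y, z), 0.25 kg, three rows of flush wells on top. Origin: centre of the underside, z up. A 16 mm hole goes right through it, vertically, 70 mm from the centre towards its +x end (the end without wells). May be absent (then None).
- rack_brown: dark brown plastic tube rack, a block 180 x 50 x 32 mm (x, y, z), 0.25 kg, three rows of flush wells on top. Origin: centre of the underside, z up. A 16 mm hole goes right through it, vertically, 70 mm from the centre towards its +x end (the end without wells). May be absent (then None).
- rack_blue: blue plastic tube rack, a block 180 x 50 x 32 mm (x, y, z), 0.25 kg, three rows of flush wells on top. Origin: centre of the underside, z up. A 16 mm hole goes right through it, vertically, 70 mm from the centre towards its +x end (the end without wells). May be absent (then None).
- rack_pink_hole (a point): centre of the drilled hole of the pink rack, at the underside (70 mm along +x from its origin)
- rack_brown_hole (a point): centre of the drilled hole of the brown rack, at the underside (70 mm along +x from its origin)
- rack_blue_hole (a point): centre of the drilled hole of the blue rack, at the underside (70 mm along +x from its origin)
- clamp: clamp plate: aluminium plate 180 x 50 x 12 mm, 0.3 kg, with an orange grip block 60 x 24 mm (x, y), from 12 to 42 mm above the underside, on its centre. Origin: centre of the underside, z up. A 16 mm hole goes through the plate 70 mm from the centre towards its +x end.
- clamp_hole (a point): centre of the drilled hole of the clamp plate, at the underside (70 mm along +x from its origin)
- drive: white control box of the mixer, fixed to the bench, 120 x 200 mm (x, y), top 65 mm above the bench, carrying the toggle (at its y = +50 mm) and the knob (at its y = -55 mm). Origin: centre of the underside; its x axis is the line along which the toggle swings; a green dot on top marks the toggle's on side (+x), a black one the off side (-x).
- toggle (a joint): bat toggle, rad: 0 = on, leaning 0.45 rad to the box's +x (green dot); 0.9 = off, leaning 0.45 rad to -x (black dot). Over-centre spring: it snaps to the nearer end once past 0.45; about 3 N at the tip moves it. It starts on.
- toggle_pivot (a point): the toggle's pivot, 71 mm above the bench; the bat is 60 mm long from here, its red outer part 16 mm thick
- toggle_tip (a point): the free end of the toggle's bat (moves with it), about 125 mm above the bench at either end
- knob (a joint): speed knob, rad, grows clockwise seen from above: 0 = start (yellow dot), 1.3 = end stop (green dot). Its detent at 0.65 must be overcome with about 0.15 N m; short of it the knob springs back to 0, beyond it the knob snaps to 1.3.
- knob_grip (a point): on the knob's vertical axis, at the height to grip (98 mm above the bench). The black knob's bar is 52 x 14 mm, its top 111 mm above the bench, lengthwise along the box's x when the knob is at 0, and it turns with the knob.
- tips_pink: bystander: clear tip box with pink insert, 120 x 85 x 55 mm high, origin under its centre
- tips_dark: bystander: the same with a dark brown insert
- tips_grey: bystander: the same with a grey insert
- buffer: bystander: glass bottle with blue cap, 70 mm in diameter, 150 mm tall, origin under its centre
- jar: bystander: glass jar with blue lid, 56 mm in diameter, 70 mm tall
- beaker: bystander: empty glass beaker, 60 mm in diameter, 80 mm tall
- dropper: bystander: white bottle with green cap, 40 mm in diameter, 80 mm tall
Mind the look-alikes: they are no part of the job. Leave any yellow look-alike of the rack_brown alone. Several things have the shape of the clamp; the one meant has the colours described above.

How it is judged (in metres and radians):
On the way, in this order (a step that is already met when the one before it is completed fails the run):
1. the toggle is flipped off (value of joint toggle above 0.75 rad), for 0.2 s.
2. with the toggle off, every rack lies flat in one stack on the platform, over the rod (value of joint toggle above 0.75 rad and horizontal distance between each of rack_pink_hole, rack_brown_hole, rack_blue_hole and rod_foot below 0.005 m and horizontal distance between each of rack_pink, rack_brown, rack_blue and deck below 0.02 m and angle between each of rack_pink, rack_brown, rack_blue's own z axis and vertical below 0.06 rad and linear speed of each of rack_pink, rack_brown, rack_blue below 0.03 m/s and (z of rack_pink in the frame of deck between -0.004 and 0.004 m or z of rack_pink in the frame of rack_brown between 0.028 and 0.036 m or z of rack_pink in the frame of rack_blue between 0.028 and 0.036 m) and (z of rack_brown in the frame of deck between -0.004 and 0.004 m or z of rack_brown in the frame of rack_pink between 0.028 and 0.036 m or z of rack_brown in the frame of rack_blue between 0.028 and 0.036 m) and (z of rack_blue in the frame of deck between -0.004 and 0.004 m or z of rack_blue in the frame of rack_pink between 0.028 and 0.036 m or z of rack_blue in the frame of rack_brown between 0.028 and 0.036 m)), for 0.2 s.
3. with the toggle off, the clamp plate lies on the stack, over the rod (all of step 2 and horizontal distance between clamp_hole and rod_foot below 0.005 m and horizontal distance between clamp and deck below 0.02 m and angle between clamp's own z axis and vertical below 0.06 rad and linear speed of clamp below 0.03 m/s and (z of clamp in the frame of rack_pink between 0.028 and 0.036 m or z of clamp in the frame of rack_brown between 0.028 and 0.036 m or z of clamp in the frame of rack_blue between 0.028 and 0.036 m)), for 0.2 s.
4. with the toggle off, the knob has clicked past its detent to the green dot (value of joint toggle above 0.75 rad and horizontal distance between clamp_hole and rod_foot below 0.005 m and horizontal distance between clamp and deck below 0.02 m and angle between clamp's own z axis and vertical below 0.06 rad and linear speed of clamp below 0.03 m/s and (z of clamp in the frame of rack_pink between 0.028 and 0.036 m or z of clamp in the frame of rack_brown between 0.028 and 0.036 m or z of clamp in the frame of rack_blue between 0.028 and 0.036 m) and value of joint knob above 1.15 rad), for 0.2 s.
5. the toggle is flipped back on (value of joint toggle below 0.15 rad and value of joint knob above 1.15 rad), for 0.2 s.
At the end, for the whole second after the job is handed in: Toggle on (under 0.15 rad), knob over 1.15 rad; each rack and the clamp: hole within 5 mm of the rod axis, centre within 20 mm of the platform centre, tilt under 0.06 rad, at rest, lying directly (4 mm) on the platform or a rack; the clamp on a rack (all of step 5 and horizontal distance between each of rack_pink_hole, rack_brown_hole, rack_blue_hole, clamp_hole and rod_foot below 0.005 m and horizontal distance between each of rack_pink, rack_brown, rack_blue, clamp and deck below 0.02 m and angle between each of rack_pink, rack_brown, rack_blue, clamp's own z axis and vertical below 0.06 rad and linear speed of each of rack_pink, rack_brown, rack_blue, clamp below 0.03 m/s and (z of rack_pink in the frame of deck between -0.004 and 0.004 m or z of rack_pink in the frame of rack_brown between 0.028 and 0.036 m or z of rack_pink in the frame of rack_blue between 0.028 and 0.036 m) and (z of rack_brown in the frame of deck between -0.004 and 0.004 m or z of rack_brown in the frame of rack_pink between 0.028 and 0.036 m or z of rack_brown in the frame of rack_blue between 0.028 and 0.036 m) and (z of rack_blue in the frame of deck between -0.004 and 0.004 m or z of rack_blue in the frame of rack_pink between 0.028 and 0.036 m or z of rack_blue in the frame of rack_brown between 0.028 and 0.036 m) and (z of clamp in the frame of rack_pink between 0.028 and 0.036 m or z of clamp in the frame of rack_brown between 0.028 and 0.036 m or z of clamp in the frame of rack_blue between 0.028 and 0.036 m)); the robot touches nothing.
It fails at once if a bystander is pushed more than 40 mm or tipped over ((distance of tips_pink from where it was at the start of the episode above 0.04 m or angle between tips_pink's own z axis and vertical above 0.5 rad) or (distance of tips_dark from where it was at the start of the episode above 0.04 m or angle between tips_dark's own z axis and vertical above 0.5 rad) or (distance of tips_grey from where it was at the start of the episode above 0.04 m or angle between tips_grey's own z axis and vertical above 0.5 rad) or (distance of buffer from where it was at the start of the episode above 0.04 m or angle between buffer's own z axis and vertical above 0.5 rad) or (distance of jar from where it was at the start of the episode above 0.04 m or angle between jar's own z axis and vertical above 0.5 rad) or (distance of beaker from where it was at the start of the episode above 0.04 m or angle between beaker's own z axis and vertical above 0.5 rad) or (distance of dropper from where it was at the start of the episode above 0.04 m or angle between dropper's own z axis and vertical above 0.5 rad)).
It fails at once if a rack is threaded on the rod while the toggle is on and the clamp plate is not over the rod (value of joint toggle below 0.4 rad and horizontal distance between clamp_hole and rod_foot above 0.03 m and ((horizontal distance between rack_pink_hole and rod_foot below 0.008 m and z of rack_pink in the frame of deck below 0.11 m) or (horizontal distance between rack_brown_hole and rod_foot below 0.008 m and z of rack_brown in the frame of deck below 0.11 m) or (horizontal distance between rack_blue_hole and rod_foot below 0.008 m and z of rack_blue in the frame of deck below 0.11 m))).
Of rack_pink, rack_brown, rack_blue only 2 to 3 are there at a start; the rules pass over those that are not, and their reading is None.
At some moment in a run one of rack_pink, rack_brown, rack_blue, clamp may be knocked a few centimetres aside while the robot is not near it.
Once in a run the grip may slacken for a moment while it holds something.
It also fails if it takes over 210 s, if anything falls off the work surface, if the arm or the gripper's body presses on something with over 40 N, if the wrist force passes 120 N, or if a joint passes its speed limit or range.

ROBOT

A 6-joint arm with a two-finger parallel gripper is mounted at the origin on the work surface. World frame = base frame: x ahead of the robot, y to its left, z up, the work surface at z = 0. Lengths are in mm, angles in rad, forces in N, time in s.
With the tool pointing down it reaches from about 375 to 900 mm from the base axis. Payload 3.1 kg.
Tool frame: the origin (TCP) lies between the finger pads; the fingertips stand 11 mm ahead of it and the grasp point (between the pads) lies 8 mm behind it (robot.tip_extent is the distance from the TCP to the fingertips, in mm); z points along the fingers, y is the direction in which the jaws open and shut (so a half turn about z gives the same grasp; the last joint's range is limited). The gripper opens to 87 mm and grips with 3 to 60 N. Pads are 19 mm wide; open, the fingers measure 117 mm over their backs; the gripper's body (75 mm by 190 mm) begins 51 mm behind the grasp point.
Start: joints at [-1.333, 0.527, 1.433, -0, 1.181, -0.178], TCP at [252.471, -571.713, 233.548] pointing down, gripper open.
Joint ranges: [-3.08, 3.08], [-0.75, 2.2], [0.22, 2.44], [-1.43, 4.57], [0, 2.65], [-2.85, 2.85]. Speed limits (rad/s): [2.79, 2.79, 3.14, 3.14, 3.14, 3.14].

INTERFACE

Orientations are given as a 3x3 rotation matrix whose columns are the frame's x, y, z axes.
In Python, from plant import telemetry, optics, hand_in, robot gives the robot as it stands. The module is installed in compiled form; this text tells all that it offers.
- The arm moves only by the tool apply_moves, never from a script. Its argument "rows" is a list of rows, each an object of numbers: "fingers": the finger opening in mm, from 0 to 87; "x", "y", "z": the shift along the tool's x, y, z in mm; "rx", "ry", "rz": the turn, a rotation vector about the tool's x, y, z in degrees. In form: [{"fingers": .., "x": .., "y": .., "z": .., "rx": .., "ry": .., "rz": ..}, ...]. A call has 1 to 20 rows; each row is the pose to reach, as a shift and turn from the pose commanded when the call began, along the tool's axes at that moment; what a row does not reach only later rows make up. A row lasts 1/12 s, in which the tool goes at most 41.7 mm and 7.16 degrees, less where a joint would pass 70% of its speed; a pose out of reach is approached as far as the arm can. A call with a gripper value outside its range is refused whole. The fingers move at their own pace and stop on an object; the grip force is fixed at half the most. Time passes only in rows, so rows that repeat a pose let the fingers close. It gives the time, the measured TCP pose, the force and the opening at its end, in the units of the state.
- telemetry.get_state(): the state, without advancing time (a new reading comes with each control period).
- optics.camera(name): name is "scene" or "top"; returns a dict with "frame" (384x512x3 uint8, red, green, blue), "fovy" (degrees; the focal length in pixels is half the picture's height over the tangent of half this angle, whatever the lens; pixels are square), "cx", "cy" (the principal point, pixels), "k1" (the pictures are not rectified: a ray, as slopes to the right and down, at radius r is drawn at 1 + k1 r^2 times it, then the intrinsics apply), "position" and "attitude" of the camera in the world. Camera axes: x right, y up, looking along -z (the intrinsics and any distortion apply to the point x, -y, -z); pixel columns grow to the right and rows downward; lengths in mm; the calibration is good to about 2 mm. A picture is of the moment at which its call begins. There is no depth.
- hand_in(): hands the job in, once; it reports no verdict.
The state is a dict: "clock": time; "joint_positions": joint angles; "qvel": joint speeds; "joint_torque": joint torques, N m; "eef_pos": TCP position; "orientation": TCP orientation; "force": force on the tool from outside, world axes, zero at the start; "moment": the same for the moment, N m; "grip_width": opening from 0.0 (shut) to 1.0 (fully open).
Only numpy, scipy, OpenCV 4.12 (cv2) and the standard library are available. Lean on these libraries where they do the work, as an engineer would, in place of code of your own. Each camera call takes 0.05 s, during which the arm holds its last target. There are 200 camera calls.

## Working session

There is one attempt and no reset: what is moved stays moved. The work goes in short steps, Python scripts to look and compute and a tool call to move; the robot and the scene stay as the last step left them, time stands still between calls to the robot, and variables do not carry over. Pictures are saved under pics/ and viewed, about 12 in all and at most 16, crops included, and the job is handed in when it is done.

Besides the shell and the picture viewer there is one more tool, called after "Request:" as name(argument=value, ...) on one line, values as JSON. apply_moves: Moves the arm, as the interface text tells. Its arguments: {"type":"object","properties":{"rows":{"type":"array","items":{"type":"object","properties":{"fingers":{"type":"number"},"x":{"type":"number"},"y":{"type":"number"},"z":{"type":"number"},"rx":{"type":"number"},"ry":{"type":"number"},"rz":{"type":"number"}}}}},"required":["rows"]}

```bash
mkdir -p pics
cat > h.py <<'E'
import numpy as np, cv2
from plant import telemetry, optics, robot
def cam(n, save=None):
    c=optics.camera(n)
    if save: cv2.imwrite('pics/'+save, cv2.cvtColor(c['frame'],cv2.COLOR_RGB2BGR))
    return c
def K(c):
    f=c['frame'].shape[0]/2/np.tan(np.radians(c['fovy'])/2)
    return np.array([[f,0,c['cx']],[0,f,c['cy']],[0,0,1.]]), np.array([c['k1'],0,0,0.])
F=np.diag([1,-1,-1.])
def ray(c,uv):
    k,d=K(c); p=cv2.undistortPoints(np.array(uv,float).reshape(-1,1,2),k,d).reshape(-1,2)
    v=np.c_[p,np.ones(len(p))]@F.T@np.array(c['attitude']).T
    return np.array(c['position'],float),v
def plane(c,uv,z):
    o,v=ray(c,uv); return o+v*((z-o[2])/v[:,2])[:,None]
def proj(c,P):
    P=np.array(P,float).reshape(-1,3); q=(P-np.array(c['position']))@np.array(c['attitude'])@F
    k,d=K(c); return cv2.projectPoints(q,np.zeros(3),np.zeros(3),k,d)[0].reshape(-1,2)
E
python3 - <<'E'
from h import *
for n in('top','scene'):
    c=cam(n); print(n,{k:c[k] for k in c if k!='frame'})
    cv2.imwrite(f'pics/{n}0.png',cv2.resize(cv2.cvtColor(c['frame'],cv2.COLOR_RGB2BGR),(800,600),interpolation=cv2.INTER_CUBIC))
print(telemetry.get_state())
E
```

```text
top {'fovy': 48.40273542456639, 'cx': 246.23381727442205, 'cy': 191.5805134348528, 'k1': -0.16129831561970612, 'position': array([ 391.62465767,  -36.66321897, 1567.50196438]), 'attitude': array([[-0.02050986,  0.99766516, -0.06514265],
       [-0.99976827, -0.020892  , -0.00519037],
       [-0.00653921,  0.0650211 ,  0.99786246]])}
scene {'fovy': 52.32958191362118, 'cx': 258.50381652507355, 'cy': 193.20717399555545, 'k1': 0.013938829827848375, 'position': array([1251.83449006, -569.74666235,  744.11197729]), 'attitude': array([[ 0.57232124, -0.45621428,  0.68140805],
       [ 0.81985033,  0.30096487, -0.48709915],
       [ 0.0171417 ,  0.8374298 ,  0.54627602]])}
{'clock': 0.1, 'joint_positions': array([-1.33349774e+00,  5.28358228e-01,  1.43376734e+00, -4.46791399e-05,
        1.18140956e+00, -1.78493373e-01]), 'qvel': array([-0.00113988, -0.00146007, -0.00262077, -0.00016632, -0.00024576,
       -0.00044959]), 'joint_torque': array([-7.61899610e-04, -4.40985596e+01, -1.77150160e+01,  6.34347531e-02,
        5.33927442e-02, -4.35102629e-05]), 'eef_pos': array([ 252.3133908 , -571.10831722,  232.6808456 ]), 'orientation': array([[ 9.14789932e-01,  4.03929615e-01, -4.96807865e-04],
       [ 4.03929806e-01, -9.14788054e-01,  1.87831898e-03],
       [ 3.04234762e-04, -1.91894280e-03, -9.99998113e-01]]), 'force': array([0.31563544, 0.04587682, 0.25048052]), 'moment': array([ 0.01777766,  0.00460151, -0.0464131 ]), 'grip_width': 0.9998079003097723}
```

View pics/top0.png

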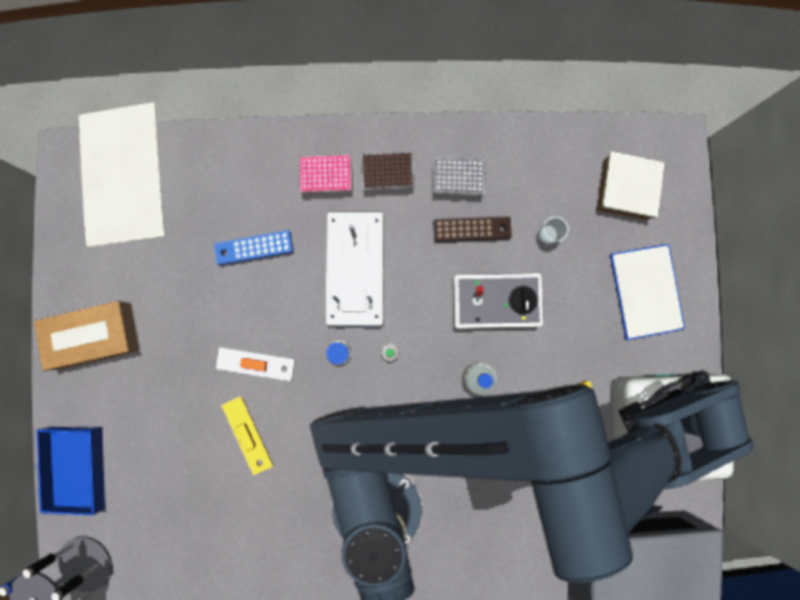

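View pics/scene0.png

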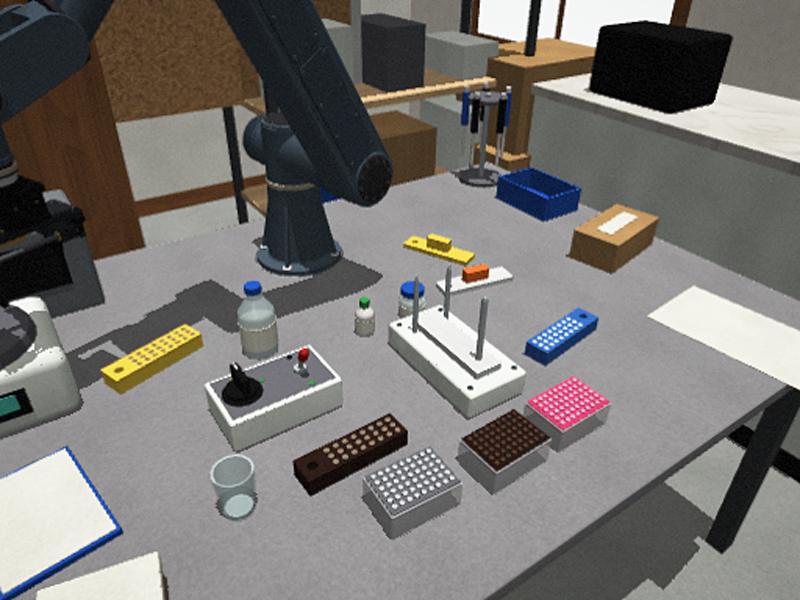

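Top view (800x600): blue rack (254,247), brown rack (472,229), mixer (355,268) with rod far end, clamp with orange grip (255,364), a yellow clamp look-alike (247,435), drive (498,300) with red toggle (478,290) and knob (523,300). The yellow rack is hidden in top view; no pink rack seen yet (only a pink tip box), recheck once the arm moves. Now measure.

```bash
cat >> h.py <<'E'
def rect(c,mask,z,near=None,show=True):
    n,l,s,ce=cv2.connectedComponentsWithStats(mask.astype(np.uint8))
    if near is None: i=1+np.argmax(s[1:,4])
    else:
        ok=[j for j in range(1,n) if s[j,4]>25]; i=min(ok,key=lambda j:np.hypot(*(ce[j]-near)))
    cn=max(cv2.findContours((l==i).astype(np.uint8),cv2.RETR_EXTERNAL,cv2.CHAIN_APPROX_NONE)[0],key=len).reshape(-1,2)
    P=plane(c,cn,z)[:,:2].astype(np.float32); r=cv2.minAreaRect(P)
    b=cv2.boxPoints(r); e=[b[1]-b[0],b[2]-b[1]]; e=max(e,key=np.linalg.norm)
    a=np.degrees(np.arctan2(e[1],e[0]))
    return np.round(r[0],1),np.round(r[1],1),round(float(a),1),ce[i].round(1),s[i,4]
E
python3 - <<'E'
from h import *
c=cam('top'); f=c['frame']; h=cv2.cvtColor(f,cv2.COLOR_RGB2HSV); H,S,V=[h[...,i].astype(int) for i in range(3)]
s=.64
def n(x,y): return np.array([x*s,y*s])
print('blue',rect(c,(abs(H-108)<12)&(S>130),32,n(254,247)))
print('white mixer',rect(c,(S<25)&(V>170),54,n(355,268)))
print('drive',rect(c,(S<25)&(V>170),65,n(498,300)))
print('clamp',rect(c,((S<25)&(V>170)),12,n(255,364)))
print('orange',rect(c,((H<14)&(S>150)&(V>150)),42,n(255,364)))
print('brown',rect(c,(V<75)&(H<25)&(S>40),32,n(472,229)))
print('red',rect(c,((H<8)|(H>172))&(S>150)&(V>90),115,n(478,290)))
im=cv2.cvtColor(f,cv2.COLOR_RGB2BGR)
def crop(x0,y0,x1,y1): return cv2.resize(im[int(y0*s):int(y1*s),int(x0*s):int(x1*s)],(400,300),interpolation=cv2.INTER_CUBIC)
cv2.imwrite('pics/crops.png',np.vstack([np.hstack([crop(440,210,560,300+0),crop(440,255,560,345)]),np.hstack([crop(200,215,320,305),crop(200,320,320,410)])]))
E
```

```text
blue (array([619.4, 277.3]), array([ 49. , 178.2]), -81.9, array([154.2, 161.4]), np.int32(223))
white mixer (array([564.7,  42.1]), array([128.9, 255.2]), -1.2, array([226.2, 171.7]), np.int32(2592))
drive (array([ 484.5, -285.4]), array([203.5, 124.6]), 89.0, array([318.5, 190.7]), np.int32(520))
clamp (array([349., 281.]), array([184.9,  57.3]), 80.1, array([162.8, 232.5]), np.int32(631))
orange (array([349.2, 276.8]), array([53.2, 16.5]), 79.9, array([161.9, 232.8]), np.int32(72))
brown (array([ 651.5, -235.5]), array([ 45.2, 170.9]), -88.8, array([314.2, 147.6]), np.int32(160))Traceback (most recent call last):
  File "<stdin>", line 11, in <module>
  File "h.py", line 24, in rect
    ok=[j for j in range(1,n) if s[j,4]>25]; i=min(ok,key=lambda j:np.hypot(*(ce[j]-near)))
                                               ~~~^^^^^^^^^^^^^^^^^^^^^^^^^^^^^^^^^^^^^^^^^
ValueError: min() iterable argument is empty
```

Run:
```python
from h import *
c=cam('top'); f=c['frame']; h=cv2.cvtColor(f,cv2.COLOR_RGB2HSV); H,S,V=[h[...,i].astype(int) for i in range(3)]
s=.64
m=((H<8)|(H>172))&(S>120)&(V>70); m[:, :290]=0; m[:,325]=0; m[:170]=0;m[205:]=0
q=np.argwhere(m)[:,::-1]; print('red',q.mean(0),len(q),plane(c,[q.mean(0)],118))
im=cv2.cvtColor(f,cv2.COLOR_RGB2BGR)
R=lambda x,a,b,d: x
def crop(im,x0,y0,x1,y1,w=400,h=300): return cv2.resize(im[int(y0):int(y1),int(x0):int(x1)],(w,h),interpolation=cv2.INTER_CUBIC)
d=cam('scene'); g=cv2.cvtColor(d['frame'],cv2.COLOR_RGB2BGR)
# predicted overlay
def o(cc,img,P,col=(0,0,255)):
    for u in proj(cc,P): cv2.circle(img,tuple(int(round(x*4)) for x in u),3,col,-1)
A=cv2.resize(im,None,fx=4,fy=4,interpolation=cv2.INTER_CUBIC);B=cv2.resize(g,None,fx=4,fy=4,interpolation=cv2.INTER_CUBIC)
t=np.radians(-1.1);Rm=np.array([[np.cos(t),-np.sin(t),0],[np.sin(t),np.cos(t),0],[0,0,1]])
M=np.array([564.7,42.1,0]);D=np.array([484.5,-285.4,0])
for cc,i in((c,A),(d,B)):
    o(cc,i,M+np.array([[70,0,200],[70,0,70],[-75,37,180],[-75,-37,180],[130,65,54],[130,-65,54],[-130,65,54],[-130,-65,54]])@Rm.T)
    o(cc,i,D+np.array([[26,50,125],[0,50,71],[0,-55,111],[60,100,65],[60,-100,65],[-60,100,65],[-60,-100,65]])@Rm.T)
S4=2.56
def cr(i,x0,y0,x1,y1): return cv2.resize(i[int(y0*S4):int(y1*S4),int(x0*S4):int(x1*S4)],(400,300))
cv2.imwrite('pics/crops.png',np.vstack([np.hstack([cr(A,440,255,560,345),cr(B,200,330,360,450)]),np.hstack([cr(A,275,205,435,325),cr(B,370,250,550,385)])]))
```

```text
red [306.35 185.55] 20 [[ 502.56953146 -234.58812744  118.        ]]
```

View pics/crops.png

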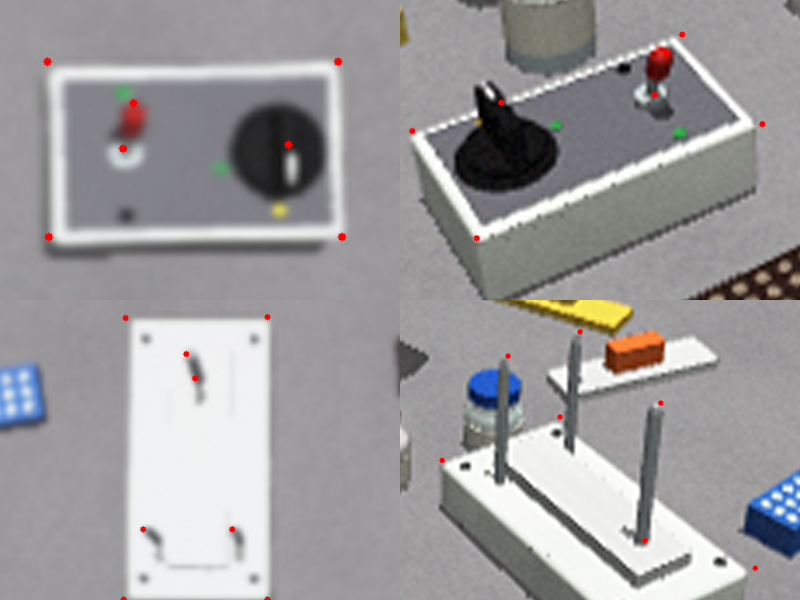

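```bash
cat >> h.py <<'E'
from scipy.spatial.transform import Rotation as Ro
def go(*T):
    s=telemetry.get_state(); R=np.array(s['orientation']); p=np.array(s['eef_pos'])
    print('t',round(s['clock'],2),'p',p.round(1),'yaw',round(np.degrees(np.arctan2(R[1,0],R[0,0])),2),'tilt',R[2,:2].round(4),'f',np.round(s['force'],1),'grip',round(s['grip_width']*87,1))
    for x,y,z,yaw in T:
        a=np.radians(yaw); G=np.c_[[np.cos(a),np.sin(a),0],[np.sin(a),-np.cos(a),0],[0,0,-1]]
        d=R.T@(np.array([x,y,z])-p); w=np.degrees(Ro.from_matrix(R.T@G).as_rotvec())
        print('->',(x,y,z,yaw),'shift',d.round(1),'rot',w.round(2))
E
python3 -c "
from h import *
go((540,-235,200,0),(540,-235,113,0),(470,-235,113,0))"
```

```text
t 0.25 p [ 252.4 -571.4  233.1] yaw 23.82 tilt [ 0.0002 -0.001 ] f [ 0.8 -0.1  0.4] grip 86.9
-> (540, -235, 200, 0) shift [ 399.  -191.6   33.3] rot [-0.06  0.   23.82]
-> (540, -235, 113, 0) shift [ 399.  -191.5  120.3] rot [-0.06  0.   23.82]
-> (470, -235, 113, 0) shift [ 334.9 -219.7  120.4] rot [-0.06  0.   23.82]
```

Request:
apply_moves(rows=[{"fingers":0,"x":399,"y":-192,"z":33,"rz":23.8},{"fingers":0,"x":399,"y":-192,"z":33,"rz":23.8},{"fingers":0,"x":399,"y":-192,"z":33,"rz":23.8},{"fingers":0,"x":399,"y":-192,"z":33,"rz":23.8},{"fingers":0,"x":399,"y":-192,"z":33,"rz":23.8},{"fingers":0,"x":399,"y":-192,"z":33,"rz":23.8},{"fingers":0,"x":399,"y":-192,"z":33,"rz":23.8},{"fingers":0,"x":399,"y":-192,"z":33,"rz":23.8},{"fingers":0,"x":399,"y":-192,"z":33,"rz":23.8},{"fingers":0,"x":399,"y":-192,"z":33,"rz":23.8},{"fingers":0,"x":399,"y":-192,"z":33,"rz":23.8},{"fingers":0,"x":399,"y":-192,"z":33,"rz":23.8},{"fingers":0,"x":399,"y":-192,"z":33,"rz":23.8},{"fingers":0,"x":399,"y":-192,"z":33,"rz":23.8},{"fingers":0,"x":399,"y":-192,"z":33,"rz":23.8},{"fingers":0,"x":399,"y":-192,"z":33,"rz":23.8},{"fingers":0,"x":399,"y":-192,"z":33,"rz":23.8}])

```text
validation failed for argument at $.ro...
```

```bash
python3 -c "
from h import *
go((540,-235,113,0),(470,-235,113,0))"
```

```text
t 0.25 p [ 252.4 -571.4  233.1] yaw 23.82 tilt [ 0.0002 -0.001 ] f [ 0.8 -0.1  0.4] grip 86.9
-> (540, -235, 113, 0) shift [ 399.  -191.5  120.3] rot [-0.06  0.   23.82]
-> (470, -235, 113, 0) shift [ 334.9 -219.7  120.4] rot [-0.06  0.   23.82]
```

Request:
apply_moves(rows=[{"fingers":0,"x":399,"y":-192,"z":33,"rx":0,"ry":0,"rz":23.8},{"fingers":0,"x":399,"y":-192,"z":33,"rx":0,"ry":0,"rz":23.8},{"fingers":0,"x":399,"y":-192,"z":33,"rx":0,"ry":0,"rz":23.8},{"fingers":0,"x":399,"y":-192,"z":33,"rx":0,"ry":0,"rz":23.8},{"fingers":0,"x":399,"y":-192,"z":33,"rx":0,"ry":0,"rz":23.8},{"fingers":0,"x":399,"y":-192,"z":33,"rx":0,"ry":0,"rz":23.8},{"fingers":0,"x":399,"y":-192,"z":33,"rx":0,"ry":0,"rz":23.8},{"fingers":0,"x":399,"y":-192,"z":33,"rx":0,"ry":0,"rz":23.8},{"fingers":0,"x":399,"y":-192,"z":33,"rx":0,"ry":0,"rz":23.8},{"fingers":0,"x":399,"y":-192,"z":33,"rx":0,"ry":0,"rz":23.8},{"fingers":0,"x":399,"y":-192,"z":33,"rx":0,"ry":0,"rz":23.8},{"fingers":0,"x":399,"y":-192,"z":33,"rx":0,"ry":0,"rz":23.8},{"fingers":0,"x":399,"y":-192,"z":33,"rx":0,"ry":0,"rz":23.8},{"fingers":0,"x":399,"y":-192,"z":33,"rx":0,"ry":0,"rz":23.8},{"fingers":0,"x":399,"y":-192,"z":33,"rx":0,"ry":0,"rz":23.8},{"fingers":0,"x":399,"y":-192,"z":33,"rx":0,"ry":0,"rz":23.8}])

```text
clock: 1.58
eef_pos: [539.2, -236.2, 200.6]
orientation: [[1.0, -0.002, -0.0], [-0.002, -1.0, -0.0], [-0.0, 0.0, -1.0]]
force: [-0.4, -0.2, 0.2]
grip_width: 0.009
```

```bash
python3 -c "
from h import *
go((540,-235,113,0),(470,-235,113,0))"
```

```text
t 1.58 p [ 539.2 -236.2  200.6] yaw -0.1 tilt [-0.0001  0.0002] f [-0.4 -0.2  0.2] grip 0.8
-> (540, -235, 113, 0) shift [ 0.8 -1.2 87.6] rot [ 0.01  0.01 -0.1 ]
-> (470, -235, 113, 0) shift [-69.2  -1.1  87.7] rot [ 0.01  0.01 -0.1 ]
```

Request:
apply_moves(rows=[{"fingers":0,"x":1,"y":-1,"z":44,"rx":0,"ry":0,"rz":0},{"fingers":0,"x":1,"y":-1,"z":87,"rx":0,"ry":0,"rz":0},{"fingers":0,"x":1,"y":-1,"z":87,"rx":0,"ry":0,"rz":0},{"fingers":0,"x":-9,"y":-1,"z":87,"rx":0,"ry":0,"rz":0},{"fingers":0,"x":-19,"y":-1,"z":87,"rx":0,"ry":0,"rz":0},{"fingers":0,"x":-29,"y":-1,"z":87,"rx":0,"ry":0,"rz":0},{"fingers":0,"x":-39,"y":-1,"z":87,"rx":0,"ry":0,"rz":0},{"fingers":0,"x":-47,"y":-1,"z":87,"rx":0,"ry":0,"rz":0},{"fingers":0,"x":-47,"y":-1,"z":87,"rx":0,"ry":0,"rz":0},{"fingers":0,"x":-47,"y":-1,"z":87,"rx":0,"ry":0,"rz":0},{"fingers":0,"x":1,"y":-1,"z":60,"rx":0,"ry":0,"rz":0},{"fingers":0,"x":1,"y":-1,"z":20,"rx":0,"ry":0,"rz":0},{"fingers":0,"x":1,"y":-1,"z":-50,"rx":0,"ry":0,"rz":0},{"fingers":60,"x":1,"y":-1,"z":-50,"rx":0,"ry":0,"rz":0}])

```text
clock: 2.75
eef_pos: [541.9, -233.8, 252.9]
orientation: [[1.0, 0.001, 0.001], [0.001, -1.0, -0.001], [0.001, 0.001, -1.0]]
force: [1.2, -0.6, 0.1]
grip_width: 0.026
```

Run:
```python
from h import *
c=cam('scene'); d=cam('top')
cv2.imwrite('pics/a1.png',np.hstack([cv2.cvtColor(cv2.resize(x['frame'],(400,300),interpolation=cv2.INTER_AREA),cv2.COLOR_RGB2BGR) for x in (c,d)]))
go((651.5,-235.5,120,91.2),(651.5,-235.5,15,91.2))
```

```text
t 2.85 p [ 544.8 -235.9  257.4] yaw 0.08 tilt [0.0118 0.008 ] f [ 0.8 -0.3  0.7] grip 8.1
-> (651.5, -235.5, 120, 91.2) shift [105.1  -1.3 138.7] rot [  0.89  -0.16 -91.13]
-> (651.5, -235.5, 15, 91.2) shift [103.9  -2.2 243.7] rot [  0.89  -0.16 -91.13]
```

View pics/a1.png

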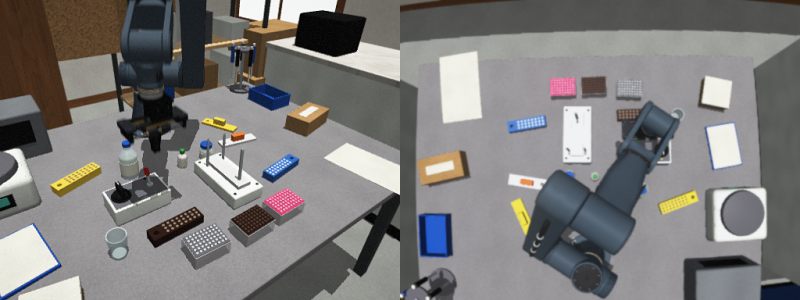

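Request:
apply_moves(rows=[{"fingers":70,"x":105,"y":-1,"z":100,"rx":0,"ry":0,"rz":-91.1},{"fingers":70,"x":105,"y":-1,"z":130,"rx":0,"ry":0,"rz":-91.1},{"fingers":70,"x":105,"y":-1,"z":138,"rx":0,"ry":0,"rz":-91.1},{"fingers":70,"x":105,"y":-1,"z":138,"rx":0,"ry":0,"rz":-91.1},{"fingers":70,"x":105,"y":-1,"z":138,"rx":0,"ry":0,"rz":-91.1},{"fingers":70,"x":105,"y":-1,"z":138,"rx":0,"ry":0,"rz":-91.1},{"fingers":70,"x":105,"y":-1,"z":138,"rx":0,"ry":0,"rz":-91.1},{"fingers":70,"x":105,"y":-1,"z":138,"rx":0,"ry":0,"rz":-91.1},{"fingers":70,"x":105,"y":-1,"z":138,"rx":0,"ry":0,"rz":-91.1},{"fingers":70,"x":105,"y":-1,"z":138,"rx":0,"ry":0,"rz":-91.1},{"fingers":70,"x":105,"y":-1,"z":138,"rx":0,"ry":0,"rz":-91.1},{"fingers":70,"x":105,"y":-1,"z":138,"rx":0,"ry":0,"rz":-91.1},{"fingers":70,"x":105,"y":-1,"z":138,"rx":0,"ry":0,"rz":-91.1},{"fingers":70,"x":105,"y":-1,"z":138,"rx":0,"ry":0,"rz":-91.1},{"fingers":70,"x":105,"y":-1,"z":138,"rx":0,"ry":0,"rz":-91.1},{"fingers":70,"x":105,"y":-1,"z":138,"rx":0,"ry":0,"rz":-91.1}])

```text
clock: 4.18
eef_pos: [645.5, -232.6, 111.9]
orientation: [[-0.018, 1.0, -0.001], [1.0, 0.018, 0.001], [0.001, -0.001, -1.0]]
force: [-0.6, 0.5, 0.3]
grip_width: 0.802
```

Run:
```python
from h import *
d=cam('scene'); f=d['frame']; h=cv2.cvtColor(f,cv2.COLOR_RGB2HSV); H,S,V=[h[...,i].astype(int) for i in range(3)]
m=((H<8)|(H>172))&(S>120)&(V>70); m[:200]=0; m[245:]=0; m[:,:170]=0; m[:,220:]=0
q=np.argwhere(m)[:,::-1]; print('red',len(q), q.mean(0) if len(q) else None, 'exp off/on',proj(d,[[462,-234.6,118],[507,-234.6,118]]))
go((651.5,-235.5,15,91.2))
g=cv2.cvtColor(f,cv2.COLOR_RGB2BGR)
cv2.imwrite('pics/a2.png',cv2.resize(g[180:330,110:310],(800,600),interpolation=cv2.INTER_CUBIC))
```

```text
red 51 [186.80392157 219.        ] exp off/on [[188.05842609 216.86002185]
 [195.87136662 225.49996856]]
t 4.23 p [ 645.6 -232.7  112.1] yaw 91.04 tilt [ 0.0004 -0.0007] f [ 0. -0. -0.] grip 69.7
-> (651.5, -235.5, 15, 91.2) shift [-3.   5.9 97.1] rot [-0.04 -0.02 -0.16]
```

View pics/a2.png

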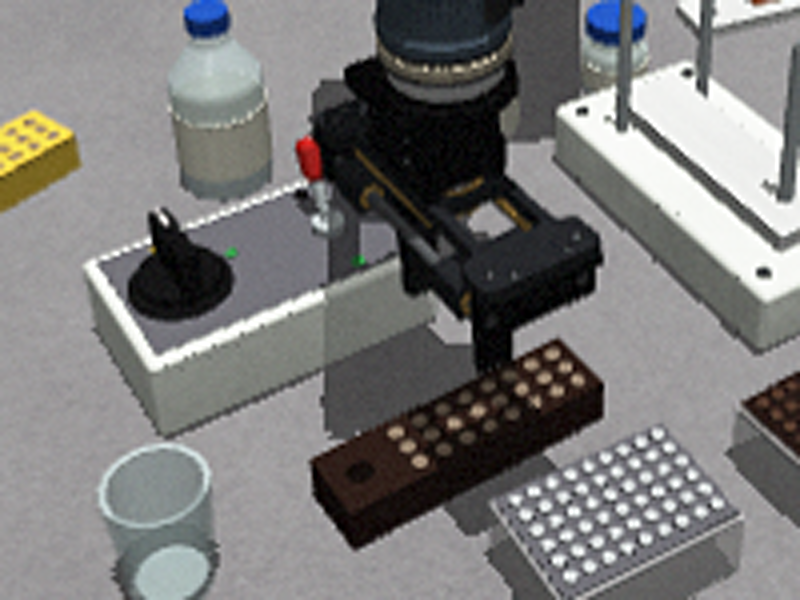

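The toggle (308,158 in the crop) leans to the black dot: off. The gripper is lined up across the brown rack (hole end at (360,472)). Descend and grip.

Request:
apply_moves(rows=[{"fingers":70,"x":-3,"y":6,"z":25,"rx":0,"ry":0,"rz":-0.2},{"fingers":70,"x":-3,"y":6,"z":60,"rx":0,"ry":0,"rz":-0.2},{"fingers":70,"x":-3,"y":6,"z":85,"rx":0,"ry":0,"rz":-0.2},{"fingers":70,"x":-3,"y":6,"z":97,"rx":0,"ry":0,"rz":-0.2},{"fingers":70,"x":-3,"y":6,"z":97,"rx":0,"ry":0,"rz":-0.2},{"fingers":70,"x":-3,"y":6,"z":97,"rx":0,"ry":0,"rz":-0.2},{"fingers":40,"x":-3,"y":6,"z":97,"rx":0,"ry":0,"rz":-0.2},{"fingers":40,"x":-3,"y":6,"z":97,"rx":0,"ry":0,"rz":-0.2},{"fingers":40,"x":-3,"y":6,"z":97,"rx":0,"ry":0,"rz":-0.2},{"fingers":40,"x":-3,"y":6,"z":97,"rx":0,"ry":0,"rz":-0.2},{"fingers":40,"x":-3,"y":6,"z":97,"rx":0,"ry":0,"rz":-0.2},{"fingers":40,"x":-3,"y":6,"z":97,"rx":0,"ry":0,"rz":-0.2}])

```text
clock: 5.23
eef_pos: [652.7, -236.0, 16.3]
orientation: [[-0.023, 1.0, 0.002], [1.0, 0.023, -0.001], [-0.001, 0.002, -1.0]]
force: [0.0, -0.2, 2.9]
grip_width: 0.571
```

```bash
python3 -c "
from h import *
go((651.5,-235.5,280,91.2),(564.7,42.1,280,178.9))"
```

```text
t 5.23 p [ 652.7 -236.    16.3] yaw 91.31 tilt [-0.0008  0.0018] f [ 0.  -0.2  2.9] grip 49.6
-> (651.5, -235.5, 280, 91.2) shift [   0.3   -0.8 -263.7] rot [0.1  0.04 0.11]
-> (564.7, 42.1, 280, 178.9) shift [ 279.9  -81.2 -264. ] rot [ 5.000e-02  1.100e-01 -8.759e+01]
```

Request:
apply_moves(rows=[{"fingers":40,"x":0,"y":0,"z":-20,"rx":0,"ry":0,"rz":0},{"fingers":40,"x":0,"y":0,"z":-55,"rx":0,"ry":0,"rz":0},{"fingers":40,"x":0,"y":0,"z":-90,"rx":0,"ry":0,"rz":0},{"fingers":40,"x":0,"y":0,"z":-125,"rx":0,"ry":0,"rz":0},{"fingers":40,"x":0,"y":0,"z":-160,"rx":0,"ry":0,"rz":0},{"fingers":40,"x":0,"y":0,"z":-195,"rx":0,"ry":0,"rz":0},{"fingers":40,"x":0,"y":0,"z":-225,"rx":0,"ry":0,"rz":0},{"fingers":40,"x":0,"y":0,"z":-240,"rx":0,"ry":0,"rz":0},{"fingers":40,"x":0,"y":0,"z":-244,"rx":0,"ry":0,"rz":0}])

```text
clock: 5.98
eef_pos: [653.2, -236.4, 263.6]
orientation: [[-0.023, 1.0, 0.005], [1.0, 0.023, -0.003], [-0.003, 0.005, -1.0]]
force: [1.1, 0.0, -3.0]
grip_width: 0.571
```

Request:
apply_moves(rows=[{"fingers":40,"x":15,"y":-4,"z":-5,"rx":0,"ry":0,"rz":-4},{"fingers":40,"x":35,"y":-10,"z":-10,"rx":0,"ry":0,"rz":-10},{"fingers":40,"x":55,"y":-16,"z":-12,"rx":0,"ry":0,"rz":-16},{"fingers":40,"x":75,"y":-22,"z":-12,"rx":0,"ry":0,"rz":-22},{"fingers":40,"x":95,"y":-28,"z":-12,"rx":0,"ry":0,"rz":-28},{"fingers":40,"x":115,"y":-34,"z":-12,"rx":0,"ry":0,"rz":-34},{"fingers":40,"x":135,"y":-40,"z":-12,"rx":0,"ry":0,"rz":-40},{"fingers":40,"x":155,"y":-46,"z":-12,"rx":0,"ry":0,"rz":-46},{"fingers":40,"x":175,"y":-52,"z":-12,"rx":0,"ry":0,"rz":-52},{"fingers":40,"x":195,"y":-58,"z":-12,"rx":0,"ry":0,"rz":-58},{"fingers":40,"x":215,"y":-64,"z":-12,"rx":0,"ry":0,"rz":-64},{"fingers":40,"x":235,"y":-70,"z":-12,"rx":0,"ry":0,"rz":-70},{"fingers":40,"x":255,"y":-75,"z":-12,"rx":0,"ry":0,"rz":-76},{"fingers":40,"x":270,"y":-79,"z":-12,"rx":0,"ry":0,"rz":-82},{"fingers":40,"x":280,"y":-81,"z":-12,"rx":0,"ry":0,"rz":-87.6},{"fingers":40,"x":280,"y":-81,"z":-12,"rx":0,"ry":0,"rz":-87.6},{"fingers":40,"x":280,"y":-81,"z":-12,"rx":0,"ry":0,"rz":-87.6},{"fingers":40,"x":280,"y":-81,"z":-12,"rx":0,"ry":0,"rz":-87.6}])

```text
clock: 7.48
eef_pos: [564.3, 41.7, 270.6]
orientation: [[-1.0, 0.021, -0.002], [0.021, 1.0, -0.0], [0.002, -0.0, -1.0]]
force: [-0.3, 0.2, -3.2]
grip_width: 0.575
```

Run:
```python
from h import *
go((564.7,42.1,222,178.9))
c=cam('scene'); d=cam('top')
A=[cv2.resize(cv2.cvtColor(x['frame'],cv2.COLOR_RGB2BGR),None,fx=4,fy=4,interpolation=cv2.INTER_CUBIC) for x in (c,d)]
u=proj(c,[[634,41,240]])[0]*4; v=proj(d,[[634,41,240]])[0]*4
P=[]
for a,w in zip(A,(u,v)):
    x,y=int(w[0]),int(w[1]); P.append(a[max(0,y-300):y+300,max(0,x-200):x+200]); print(x-200,y-300,P[-1].shape)
cv2.imwrite('pics/b1.png',np.hstack(P))
```

```text
t 7.48 p [564.3  41.7 270.6] yaw 178.79 tilt [ 0.0017 -0.0004] f [-0.3  0.2 -3.2] grip 50.0
-> (564.7, 42.1, 222, 178.9) shift [-0.5  0.4 48.6] rot [-0.02 -0.1  -0.11]
1051 404 (600, 400, 3)
690 270 (600, 400, 3)
```

View pics/b1.png

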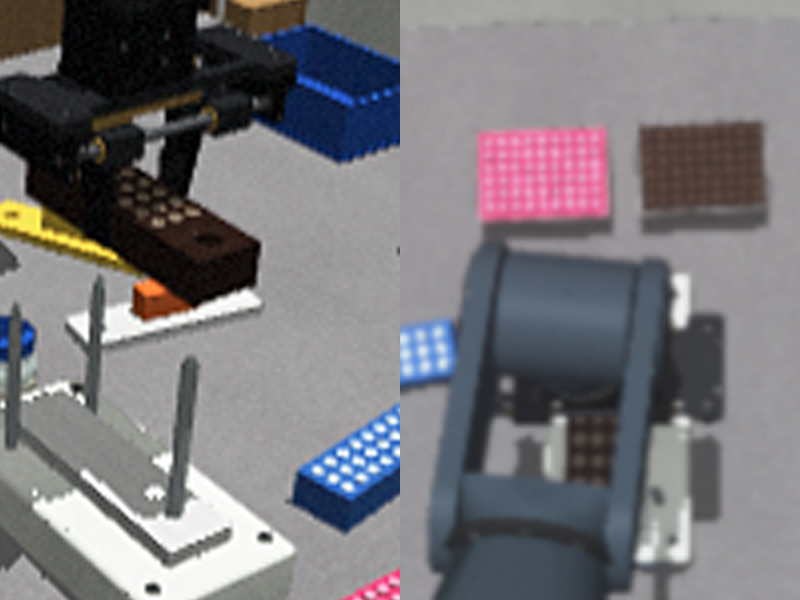

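```bash
cat >> h.py <<'E'
def corners(c,mask,box):
    x0,y0,x1,y1=box; m=np.zeros_like(mask,dtype=np.uint8); m[y0:y1,x0:x1]=mask[y0:y1,x0:x1]
    n,l,s,_=cv2.connectedComponentsWithStats(m); m=(l==1+np.argmax(s[1:,4])).astype(np.uint8)
    k=8; big=cv2.GaussianBlur(cv2.resize(m.astype(np.float32),None,fx=k,fy=k,interpolation=cv2.INTER_LINEAR),(0,0),4)>.5
    cn=max(cv2.findContours(big.astype(np.uint8),cv2.RETR_EXTERNAL,cv2.CHAIN_APPROX_NONE)[0],key=len)
    ap=cv2.approxPolyDP(cv2.convexHull(cn),1.2*k,True).reshape(-1,2)
    return (ap+.5)/k-.5
def rodtop(c):
    # steel rod columns in the scene view: centre line, highest row
    return None
E
python3 - <<'E'
from h import *
c=cam('scene'); f=c['frame']; h=cv2.cvtColor(f,cv2.COLOR_RGB2HSV); H,S,V=[h[...,i].astype(int) for i in range(3)]
m=(f.max(2)<78)&(f[...,0].astype(int)+8>f[...,2])
q=corners(c,m,(285,140,340,190)); print(q.round(1))
for z in(254.3,286.3): print(z,plane(c,q,z).round(1)[:,:2].tolist())
# rod profile
M=np.array([564.7,42.1]);
print('rod pred',proj(c,[[634.7,40.6,z] for z in(200,190,150,110)]).round(1).tolist())
g=f.astype(int).mean(2)
for z in(190,170,150,130,110):
    u=proj(c,[[634.7,40.6,z]])[0]; r=int(round(u[1])); print(r,g[r,int(u[0])-8:int(u[0])+9].astype(int), int(u[0])-8)
print(g[184:196,306:316].astype(int))
go((564.7,42.1,222,178.9))
E
```

```text
[[285.1 139.7]
 [310.9 139.7]
 [327.3 161.1]
 [326.3 171.1]
 [310.4 177.4]
 [285.1 160.3]]
254.3 [[449.7, 94.8], [490.8, 158.4], [613.6, 107.7], [651.3, 68.7], [653.0, 14.1], [549.1, 16.6]]
286.3 [[502.1, 51.4], [540.5, 110.8], [655.3, 63.4], [690.5, 27.0], [692.1, -24.0], [595.1, -21.7]]
rod pred [[311.6, 189.5], [311.2, 192.7], [309.9, 205.3], [308.6, 217.4]]
193 [157 161 163 161 161  64  79  82  77 124 160 155 160 161 160 161 160] 303
199 [159 165 162 160 164  90  75  78  80  95 161 163 162 153 157 156 158] 302
205 [163 159 158 159 161 140  74  81  80  77 151 166 165 159 159 156 158] 301
211 [158 145 156 158 161  64  85  94  94 134 163 158 159 164 159 164 165] 301
217 [128 125 194 249 255 171  75  93  94 142 224 171 159 157 155 158 160] 300
[[121 131 137 144 138 163 161 159 157 161]
 [136 164 161 162 161 163 162 163 157 162]
 [162 159 163 163 164 164 157 161 155 158]
 [163 156 160 161 161 163 163 166 167 167]
 [159 162 163 163 160 161 162 160 162 163]
 [157 162 162 152 149 153 162 162 159 162]
 [154 161 156 114 102 119 161 163 159 159]
 [163 167 120  79  93  86 150 164 163 157]
 [168 167  56  81  93  81 108 158 155 158]
 [161 161  64  79  82  77 124 160 155 160]
 [160 134  71  79  84  76 143 160 164 157]
 [163 134  74  83  85  73 135 155 161 161]]
t 7.63 p [564.7  41.4 271.2] yaw 178.8 tilt [ 0.0005 -0.0002] f [ 0.4  0.7 -2.1] grip 49.8
-> (564.7, 42.1, 222, 178.9) shift [-0.   0.7 49.2] rot [-0.01 -0.03 -0.1 ]
```

Request:
apply_moves(rows=[{"fingers":40,"x":0,"y":-2,"z":20,"rx":0,"ry":0,"rz":-0.1},{"fingers":40,"x":0,"y":-2,"z":40,"rx":0,"ry":0,"rz":-0.1},{"fingers":40,"x":0,"y":-2,"z":47,"rx":0,"ry":0,"rz":-0.1},{"fingers":40,"x":0,"y":-2,"z":47,"rx":0,"ry":0,"rz":-0.1},{"fingers":40,"x":0,"y":-2,"z":47,"rx":0,"ry":0,"rz":-0.1},{"fingers":40,"x":0,"y":-2,"z":47,"rx":0,"ry":0,"rz":-0.1}])

```text
clock: 8.13
eef_pos: [565.4, 40.0, 225.5]
orientation: [[-1.0, 0.018, 0.002], [0.018, 1.0, -0.0], [-0.002, -0.0, -1.0]]
force: [-0.3, 0.0, -2.1]
grip_width: 0.573
```

```bash
cat >> h.py <<'E'
def sub(img,fr,x0,y0,x1,y1,k=10):
    return cv2.resize(cv2.cvtColor(fr[y0:y1,x0:x1],cv2.COLOR_RGB2BGR),None,fx=k,fy=k,interpolation=cv2.INTER_CUBIC)
def dots(im,uv,x0,y0,k=10,col=(0,0,255)):
    for u in uv: cv2.circle(im,(int((u[0]-x0+.5)*k),int((u[1]-y0+.5)*k)),3,col,-1)
def linefit(c,p,q,half=5,n=30):
    # subpixel edge of brightness along normals between image points p,q
    g=cv2.cvtColor(c['frame'],cv2.COLOR_RGB2GRAY).astype(np.float32); p=np.array(p,float);q=np.array(q,float)
    t=(q-p)/np.linalg.norm(q-p); nn=np.array([-t[1],t[0]]); s=np.arange(-half,half+.01,.1); pts=[]
    for a in np.linspace(.12,.88,n):
        x=p+(q-p)*a+s[:,None]*nn; v=cv2.remap(g,x[None,:,0].astype(np.float32),x[None,:,1].astype(np.float32),cv2.INTER_LINEAR)[0]
        d=np.abs(np.gradient(cv2.GaussianBlur(v[None],(0,0),5)[0])); pts.append(x[d.argmax()])
    vx,vy,x0,y0=cv2.fitLine(np.array(pts,np.float32),cv2.DIST_HUBER,0,.01,.01).ravel(); return np.array([x0,y0]),np.array([vx,vy])
def cross(a,b):
    s=np.linalg.solve(np.c_[a[1],-b[1]],b[0]-a[0]); return a[0]+s[0]*a[1]
E
python3 - <<'E'
from h import *
c=cam('scene'); f=c['frame']
s=telemetry.get_state(); p=np.array(s['eef_pos']); go((564.7,39.4,222,178.9))
t=np.radians(-1.1); X=np.array([np.cos(t),np.sin(t),0]);Y=np.array([-np.sin(t),np.cos(t),0]); b=p-[0,0,16.3]
C=[b+90*X+25*Y, b+90*X-25*Y, b+90*X+25*Y+[0,0,32],b+90*X-25*Y+[0,0,32]]
P=proj(c,C); print('pred corners',P.round(1).tolist())
np.save('pred.npy',P)
x0,y0,x1,y1=285,150,345,210
im=sub(None,f,x0,y0,x1,y1); dots(im,P,x0,y0); dots(im,proj(c,[[634,39,200],[634,39,190],[634,39,180]]),x0,y0,col=(0,255,0)); cv2.imwrite('pics/b2.png',im)
E
```

```text
t 8.18 p [565.5  40.1 225.7] yaw 179.01 tilt [-0.0025 -0.0003] f [-0.3  0.4 -2. ] grip 49.8
-> (564.7, 39.4, 222, 178.9) shift [ 0.8 -0.7  3.7] rot [-0.02  0.14  0.11]
pred corners [[324.1, 187.5], [309.1, 193.2], [325.5, 176.8], [310.3, 182.3]]
```

View pics/b2.png

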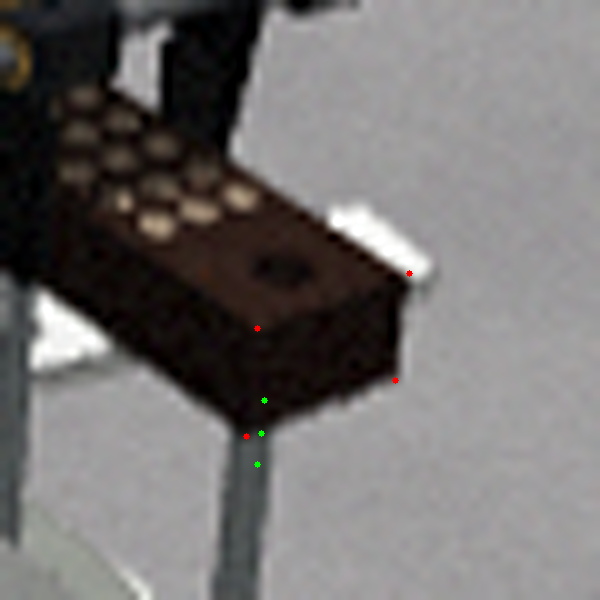

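Run:
```python
from h import *
c=cam('scene')
for v in (189.8,190.5,191): print(v,plane(c,[[309.6,v]],200).round(1))
print('hole@241.4',plane(c,[[313.0,176.3]],241.4).round(1), proj(c,[[634.5,39,241.4]]).round(1))
print('rack near bottom corner/right/top', plane(c,[[308.5,192.5],[324.2,187.3]],209.4).round(1), plane(c,[[325.5,177.3]],241.4).round(1))
# top camera: rod & posts from first picture
d=optics.camera('top'); im=cv2.resize(cv2.imread('pics/top0.png'),(512,384),interpolation=cv2.INTER_AREA)
g=cv2.cvtColor(im,cv2.COLOR_BGR2GRAY)
for P in ([634,39,200],[560+-70,39+38,180],[490,2,180]):
    u=proj(d,[P])[0]; x,y=u.round().astype(int); print(P,u.round(1),'x0',x-5,'y0',y-5); print(g[y-5:y+8,x-5:x+8])
```

```text
189.8 [[632.9  35.3 200. ]]
190.5 [[635.4  33.1 200. ]]
191 [[637.2  31.5 200. ]]
hole@241.4 [[636.5  38.7 241.4]] [[312.6 175.9]]
rack near bottom corner/right/top [[651.6  14.2 209.4]
 [655.3  64.4 209.4]] [[657.7  61.9 241.4]]
[634, 39, 200] [224.1 144.9] x0 219 y0 140
[[241 241 242 241 241 241 241 241 241 241 241 242 241]
 [242 242 242 241 241 241 241 242 241 241 241 241 241]
 [242 242 241 241 239 237 239 240 241 241 241 242 242]
 [241 241 242 239 233 223 228 236 240 242 241 241 241]
 [242 241 241 235 220 199 201 220 237 242 242 241 241]
 [241 241 240 230 203 174 168 192 228 241 242 242 242]
 [241 242 241 230 195 144 127 155 210 238 241 242 241]
 [242 241 241 235 208 139 103 130 194 234 241 241 241]
 [241 242 241 239 222 156 103 110 173 227 240 242 241]
 [241 241 241 240 229 178 115  97 146 210 237 241 241]
 [242 241 241 241 235 203 137  96 130 196 234 242 242]
 [242 242 241 241 239 222 167 112 129 192 233 242 242]
 [242 242 241 242 240 231 193 140 153 209 237 242 242]]
[490, 77, 180] [213.5 189.9] x0 209 y0 185
[[228 240 241 242 242 241 241 241 241 241 241 242 242]
 [228 240 241
[... 705 characters left out ...]
41 242 242 241 242 242 241 241 236 209]
 [241 238 236 240 242 241 241 242 242 241 241 236 209]
 [241 237 235 239 242 242 242 241 242 241 241 236 209]
 [240 237 235 239 242 242 242 242 242 242 242 236 209]
 [241 236 230 230 231 236 241 242 242 241 241 236 208]
 [241 234 217 194 191 212 235 241 242 241 241 236 208]
 [241 233 205 159 143 172 221 238 242 241 241 236 208]
 [241 234 210 166 126 141 202 235 241 242 242 235 209]
 [240 236 225 195 135 123 186 232 242 242 242 235 208]
 [241 237 230 211 156 137 190 232 242 241 241 235 209]
 [241 237 230 218 179 166 202 234 241 242 242 236 210]
 [240 237 232 221 187 177 207 235 241 241 242 236 211]
 [241 237 231 221 189 179 208 235 242 241 241 235 211]]
```

Request:
apply_moves(rows=[{"fingers":40,"x":1.8,"y":-2.6,"z":0,"rx":0,"ry":0,"rz":0},{"fingers":40,"x":1.8,"y":-2.6,"z":2,"rx":0,"ry":0,"rz":0},{"fingers":40,"x":1.8,"y":-2.6,"z":4,"rx":0,"ry":0,"rz":0},{"fingers":40,"x":1.8,"y":-2.6,"z":6,"rx":0,"ry":0,"rz":0},{"fingers":40,"x":1.8,"y":-2.6,"z":8,"rx":0,"ry":0,"rz":0},{"fingers":40,"x":1.8,"y":-2.6,"z":10,"rx":0,"ry":0,"rz":0},{"fingers":40,"x":1.8,"y":-2.6,"z":12,"rx":0,"ry":0,"rz":0},{"fingers":40,"x":1.8,"y":-2.6,"z":12,"rx":0,"ry":0,"rz":0},{"fingers":40,"x":1.8,"y":-2.6,"z":12,"rx":0,"ry":0,"rz":0}])

```text
clock: 9.03
eef_pos: [562.6, 37.8, 212.3]
orientation: [[-1.0, 0.017, -0.0], [0.017, 1.0, 0.0], [0.001, 0.0, -1.0]]
force: [0.1, -0.0, -2.3]
grip_width: 0.572
```

Request:
apply_moves(rows=[{"fingers":40,"x":0,"y":0,"z":1,"rx":0,"ry":0,"rz":0},{"fingers":40,"x":0,"y":0,"z":2,"rx":0,"ry":0,"rz":0},{"fingers":40,"x":0,"y":0,"z":3,"rx":0,"ry":0,"rz":0},{"fingers":40,"x":0,"y":0,"z":4,"rx":0,"ry":0,"rz":0},{"fingers":40,"x":0,"y":0,"z":4,"rx":0,"ry":0,"rz":0}])

```text
clock: 9.45
eef_pos: [562.5, 37.8, 208.3]
orientation: [[-1.0, 0.017, -0.0], [0.017, 1.0, 0.0], [0.0, 0.0, -1.0]]
force: [0.2, 0.4, -2.5]
grip_width: 0.573
```

```bash
python3 -c "
from h import *
go((563.7,37.5,180,178.9)); s=telemetry.get_state(); print(s['moment'])"
```

```text
t 9.45 p [562.5  37.8 208.3] yaw 179.02 tilt [0.0005 0.0001] f [ 0.2  0.4 -2.5] grip 49.8
-> (563.7, 37.5, 180, 178.9) shift [-1.2 -0.2 28.3] rot [ 0.   -0.03  0.12]
[ 0.07413448 -0.12867442  0.04080857]
```

Request:
apply_moves(rows=[{"fingers":40,"x":0,"y":0,"z":3,"rx":0,"ry":0,"rz":0},{"fingers":40,"x":0,"y":0,"z":6,"rx":0,"ry":0,"rz":0},{"fingers":40,"x":0,"y":0,"z":9,"rx":0,"ry":0,"rz":0},{"fingers":40,"x":0,"y":0,"z":12,"rx":0,"ry":0,"rz":0},{"fingers":40,"x":0,"y":0,"z":15,"rx":0,"ry":0,"rz":0},{"fingers":40,"x":0,"y":0,"z":15,"rx":0,"ry":0,"rz":0},{"fingers":40,"x":0,"y":0,"z":15,"rx":0,"ry":0,"rz":0}])

```text
clock: 10.03
eef_pos: [562.5, 37.7, 193.2]
orientation: [[-1.0, 0.017, -0.001], [0.017, 1.0, 0.0], [0.001, 0.0, -1.0]]
force: [0.2, -0.3, -1.8]
grip_width: 0.576
```

Run:
```python
from h import *
go((563.7,37.5,180,178.9)); s=telemetry.get_state(); print(s['moment'])
c=cam('scene'); im=sub(None,c['frame'],265,145,345,225); cv2.imwrite('pics/b3.png',cv2.resize(im,(600,600)))
```

```text
t 10.03 p [562.5  37.7 193.2] yaw 179.02 tilt [0.0007 0.0001] f [ 0.2 -0.3 -1.8] grip 50.1
-> (563.7, 37.5, 180, 178.9) shift [-1.2 -0.2 13.2] rot [ 0.   -0.04  0.12]
[ 0.08685088 -0.13805353 -0.04866704]
```

View pics/b3.png

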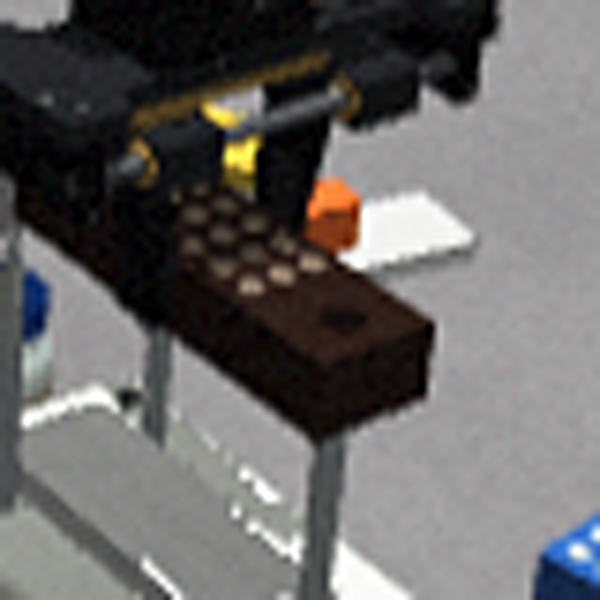

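The rack is threaded on the rod (bottom 23 mm below its tip, no side force). Lowering.

Request:
apply_moves(rows=[{"fingers":40,"x":0,"y":0,"z":8,"rx":0,"ry":0,"rz":0},{"fingers":40,"x":0,"y":0,"z":18,"rx":0,"ry":0,"rz":0},{"fingers":40,"x":0,"y":0,"z":28,"rx":0,"ry":0,"rz":0},{"fingers":40,"x":0,"y":0,"z":38,"rx":0,"ry":0,"rz":0},{"fingers":40,"x":0,"y":0,"z":48,"rx":0,"ry":0,"rz":0},{"fingers":40,"x":0,"y":0,"z":58,"rx":0,"ry":0,"rz":0},{"fingers":40,"x":0,"y":0,"z":68,"rx":0,"ry":0,"rz":0},{"fingers":40,"x":0,"y":0,"z":78,"rx":0,"ry":0,"rz":0},{"fingers":40,"x":0,"y":0,"z":88,"rx":0,"ry":0,"rz":0},{"fingers":40,"x":0,"y":0,"z":96,"rx":0,"ry":0,"rz":0},{"fingers":40,"x":0,"y":0,"z":100,"rx":0,"ry":0,"rz":0},{"fingers":40,"x":0,"y":0,"z":102,"rx":0,"ry":0,"rz":0},{"fingers":40,"x":0,"y":0,"z":103,"rx":0,"ry":0,"rz":0},{"fingers":40,"x":0,"y":0,"z":103,"rx":0,"ry":0,"rz":0}])

```text
clock: 11.25
eef_pos: [562.9, 37.7, 90.6]
orientation: [[-1.0, 0.017, 0.0], [0.017, 1.0, -0.0], [-0.0, -0.0, -1.0]]
force: [-1.1, -0.2, -2.2]
grip_width: 0.571
```

Request:
apply_moves(rows=[{"fingers":40,"x":0,"y":0,"z":1,"rx":0,"ry":0,"rz":0},{"fingers":40,"x":0,"y":0,"z":2,"rx":0,"ry":0,"rz":0},{"fingers":40,"x":0,"y":0,"z":2.5,"rx":0,"ry":0,"rz":0},{"fingers":40,"x":0,"y":0,"z":2.5,"rx":0,"ry":0,"rz":0}])

```text
clock: 11.58
eef_pos: [562.7, 37.7, 88.2]
orientation: [[-1.0, 0.017, 0.0], [0.017, 1.0, -0.0], [-0.0, -0.0, -1.0]]
force: [-0.5, -0.2, -1.8]
grip_width: 0.571
```

Request:
apply_moves(rows=[{"fingers":40,"x":0,"y":0,"z":1,"rx":0,"ry":0,"rz":0},{"fingers":40,"x":0,"y":0,"z":1.5,"rx":0,"ry":0,"rz":0},{"fingers":66,"x":0,"y":0,"z":1.5,"rx":0,"ry":0,"rz":0},{"fingers":66,"x":0,"y":0,"z":1.5,"rx":0,"ry":0,"rz":0},{"fingers":66,"x":0,"y":0,"z":1.5,"rx":0,"ry":0,"rz":0},{"fingers":66,"x":0,"y":0,"z":1.5,"rx":0,"ry":0,"rz":0},{"fingers":66,"x":0,"y":0,"z":-10,"rx":0,"ry":0,"rz":0},{"fingers":66,"x":0,"y":0,"z":-40,"rx":0,"ry":0,"rz":0},{"fingers":66,"x":0,"y":0,"z":-75,"rx":0,"ry":0,"rz":0},{"fingers":66,"x":0,"y":0,"z":-110,"rx":0,"ry":0,"rz":0},{"fingers":66,"x":0,"y":0,"z":-145,"rx":0,"ry":0,"rz":0},{"fingers":66,"x":0,"y":0,"z":-170,"rx":0,"ry":0,"rz":0},{"fingers":66,"x":0,"y":0,"z":-170,"rx":0,"ry":0,"rz":0}])

```text
clock: 12.67
eef_pos: [566.2, 37.4, 265.3]
orientation: [[-1.0, 0.017, 0.014], [0.017, 1.0, -0.002], [-0.014, -0.002, -1.0]]
force: [1.3, 0.8, 0.9]
grip_width: 0.762
```

Run:
```python
from h import *
c=cam('scene'); f=c['frame']
# blue rack from scene: top-face and from top camera again (disturbance check)
d=cam('top'); h=cv2.cvtColor(d['frame'],cv2.COLOR_RGB2HSV); H,S,V=[h[...,i].astype(int) for i in range(3)]
try: print('blue',rect(d,(abs(H-108)<12)&(S>130),32,np.array([163,158])))
except Exception as e: print(e)
hs=cv2.cvtColor(f,cv2.COLOR_RGB2HSV); H,S,V=[hs[...,i].astype(int) for i in range(3)]
q=corners(c,(abs(H-108)<14)&(S>110),(325,185,400,240)); print(q.round(1)); 
for z in(32,0): print(z,plane(c,q,z).round(1)[:,:2].tolist())
go((619,276,120,98.1),(619,276,15,98.1))
x0,y0=265,165; cv2.imwrite('pics/b4.png',cv2.resize(sub(None,f,x0,y0,x0+133,y0+100,6),(798,600)))
```

```text
blue (array([619.5, 277.2]), array([ 49.4, 178.6]), -81.6, array([155. , 161.3]), np.int32(231))
[[382.3 203.1]
 [381.3 209.1]
 [348.9 233.3]
 [335.7 225.9]
 [337.9 216.7]
 [368.9 196.7]]
32 [[632.3, 366.6], [653.1, 337.3], [682.4, 162.3], [635.8, 154.8], [606.1, 193.4], [582.6, 359.0]]
0 [[604.5, 408.7], [626.2, 378.1], [656.8, 195.2], [608.1, 187.4], [577.1, 227.7], [552.6, 400.7]]
t 12.77 p [563.1  37.7 260. ] yaw 179.03 tilt [-0.0036 -0.0004] f [ 0.2 -0.2 -0.7] grip 65.9
-> (619, 276, 120, 98.1) shift [-51.4 239.2 140.1] rot [ 0.13  0.18 80.93]
-> (619, 276, 15, 98.1) shift [-51.  239.3 245.1] rot [ 0.13  0.18 80.93]
```

View pics/b4.png

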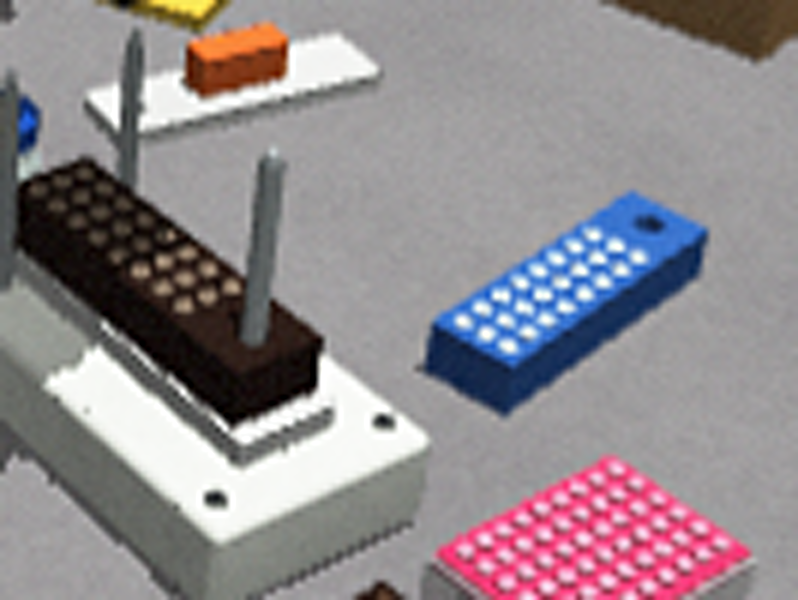

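Brown rack lies flat over the rod (shaft emerging at (262,335)). Top and scene views agree on blue: centre (619.7,277), direction 98.3°.

Request:
apply_moves(rows=[{"fingers":70,"x":-10,"y":40,"z":0,"rx":0,"ry":0,"rz":7},{"fingers":70,"x":-20,"y":80,"z":0,"rx":0,"ry":0,"rz":14},{"fingers":70,"x":-30,"y":120,"z":0,"rx":0,"ry":0,"rz":21},{"fingers":70,"x":-40,"y":155,"z":20,"rx":0,"ry":0,"rz":28},{"fingers":70,"x":-46,"y":190,"z":40,"rx":0,"ry":0,"rz":35},{"fingers":70,"x":-50,"y":220,"z":60,"rx":0,"ry":0,"rz":42},{"fingers":70,"x":-52,"y":240,"z":80,"rx":0,"ry":0,"rz":49},{"fingers":70,"x":-52,"y":240,"z":100,"rx":0,"ry":0,"rz":56},{"fingers":70,"x":-52,"y":240,"z":120,"rx":0,"ry":0,"rz":63},{"fingers":70,"x":-52,"y":240,"z":140,"rx":0,"ry":0,"rz":70},{"fingers":70,"x":-52,"y":240,"z":150,"rx":0,"ry":0,"rz":77},{"fingers":70,"x":-52,"y":240,"z":160,"rx":0,"ry":0,"rz":80.7},{"fingers":70,"x":-52,"y":240,"z":165,"rx":0,"ry":0,"rz":80.7},{"fingers":70,"x":-52,"y":240,"z":165,"rx":0,"ry":0,"rz":80.7},{"fingers":70,"x":-52,"y":240,"z":165,"rx":0,"ry":0,"rz":80.7}])

```text
clock: 14.02
eef_pos: [618.0, 276.6, 92.0]
orientation: [[-0.146, 0.989, -0.002], [0.989, 0.146, -0.001], [-0.0, -0.002, -1.0]]
force: [0.3, 0.4, -0.2]
grip_width: 0.805
```

```bash
python3 -c "
from h import *
go((619.7,277,15,98.3))"
```

```text
t 14.02 p [618.  276.6  92. ] yaw 98.41 tilt [-0.0003 -0.0023] f [ 0.3  0.4 -0.2] grip 70.0
-> (619.7, 277, 15, 98.3) shift [ 0.2  1.9 77. ] rot [-0.13  0.01  0.11]
```

Request:
apply_moves(rows=[{"fingers":70,"x":0,"y":2,"z":25,"rx":0,"ry":0,"rz":0},{"fingers":70,"x":0,"y":2,"z":50,"rx":0,"ry":0,"rz":0},{"fingers":70,"x":0,"y":2,"z":68,"rx":0,"ry":0,"rz":0},{"fingers":70,"x":0,"y":2,"z":77,"rx":0,"ry":0,"rz":0},{"fingers":70,"x":0,"y":2,"z":77,"rx":0,"ry":0,"rz":0},{"fingers":70,"x":0,"y":2,"z":77,"rx":0,"ry":0,"rz":0},{"fingers":40,"x":0,"y":2,"z":77,"rx":0,"ry":0,"rz":0},{"fingers":40,"x":0,"y":2,"z":77,"rx":0,"ry":0,"rz":0},{"fingers":40,"x":0,"y":2,"z":77,"rx":0,"ry":0,"rz":0},{"fingers":40,"x":0,"y":2,"z":77,"rx":0,"ry":0,"rz":0},{"fingers":40,"x":0,"y":2,"z":77,"rx":0,"ry":0,"rz":0},{"fingers":40,"x":0,"y":2,"z":77,"rx":0,"ry":0,"rz":0}])

```text
clock: 15.02
eef_pos: [621.4, 277.3, 17.1]
orientation: [[-0.145, 0.989, 0.002], [0.989, 0.145, 0.0], [0.0, 0.002, -1.0]]
force: [-0.3, -0.8, 3.3]
grip_width: 0.572
```

Request:
apply_moves(rows=[{"fingers":40,"x":0,"y":0,"z":-20,"rx":0,"ry":0,"rz":0},{"fingers":40,"x":0,"y":0,"z":-55,"rx":0,"ry":0,"rz":0},{"fingers":40,"x":0,"y":0,"z":-90,"rx":0,"ry":0,"rz":0},{"fingers":40,"x":0,"y":0,"z":-125,"rx":0,"ry":0,"rz":0},{"fingers":40,"x":0,"y":0,"z":-160,"rx":0,"ry":0,"rz":0},{"fingers":40,"x":0,"y":0,"z":-195,"rx":0,"ry":0,"rz":0},{"fingers":40,"x":0,"y":0,"z":-225,"rx":0,"ry":0,"rz":0},{"fingers":40,"x":0,"y":0,"z":-235,"rx":0,"ry":0,"rz":0},{"fingers":40,"x":0,"y":0,"z":-235,"rx":0,"ry":0,"rz":0}])

```text
clock: 15.77
eef_pos: [622.1, 277.5, 253.9]
orientation: [[-0.145, 0.989, 0.006], [0.989, 0.145, 0.002], [0.001, 0.006, -1.0]]
force: [0.4, -0.1, -3.5]
grip_width: 0.575
```

```bash
python3 -c "
from h import *
go((562.7,37.7,245,-1.1))"
```

```text
t 15.77 p [622.1 277.5 253.9] yaw 98.33 tilt [0.0007 0.0059] f [ 0.4 -0.1 -3.5] grip 50.0
-> (562.7, 37.7, 245, -1.1) shift [-228.7  -93.5    8.2] rot [ 0.21 -0.32 99.43]
```

Request:
apply_moves(rows=[{"fingers":40,"x":-8,"y":-3,"z":0,"rx":0,"ry":0,"rz":4},{"fingers":40,"x":-24,"y":-10,"z":0,"rx":0,"ry":0,"rz":10},{"fingers":40,"x":-40,"y":-16,"z":0,"rx":0,"ry":0,"rz":16},{"fingers":40,"x":-56,"y":-23,"z":0,"rx":0,"ry":0,"rz":22},{"fingers":40,"x":-72,"y":-30,"z":0,"rx":0,"ry":0,"rz":28},{"fingers":40,"x":-88,"y":-36,"z":0,"rx":0,"ry":0,"rz":34},{"fingers":40,"x":-104,"y":-42,"z":0,"rx":0,"ry":0,"rz":40},{"fingers":40,"x":-120,"y":-49,"z":0,"rx":0,"ry":0,"rz":46},{"fingers":40,"x":-136,"y":-56,"z":0,"rx":0,"ry":0,"rz":52},{"fingers":40,"x":-152,"y":-62,"z":0,"rx":0,"ry":0,"rz":58},{"fingers":40,"x":-168,"y":-69,"z":0,"rx":0,"ry":0,"rz":64},{"fingers":40,"x":-184,"y":-75,"z":0,"rx":0,"ry":0,"rz":70},{"fingers":40,"x":-200,"y":-82,"z":0,"rx":0,"ry":0,"rz":77},{"fingers":40,"x":-212,"y":-87,"z":0,"rx":0,"ry":0,"rz":84},{"fingers":40,"x":-222,"y":-91,"z":0,"rx":0,"ry":0,"rz":91},{"fingers":40,"x":-229,"y":-93.5,"z":4,"rx":0,"ry":0,"rz":97},{"fingers":40,"x":-229,"y":-93.5,"z":8,"rx":0,"ry":0,"rz":99.4},{"fingers":40,"x":-229,"y":-93.5,"z":8,"rx":0,"ry":0,"rz":99.4},{"fingers":40,"x":-229,"y":-93.5,"z":8,"rx":0,"ry":0,"rz":99.4}])

```text
clock: 17.35
eef_pos: [559.6, 37.1, 240.3]
orientation: [[1.0, -0.018, -0.006], [-0.018, -1.0, 0.001], [-0.006, -0.001, -1.0]]
force: [-0.2, -0.1, -3.4]
grip_width: 0.572
```

```bash
cat >> h.py <<'E'
def held(c,off,box,name,z0=0):
    f=c['frame']; s=telemetry.get_state(); p=np.array(s['eef_pos'])
    t=np.radians(-1.1); X=np.array([np.cos(t),np.sin(t),0]);Y=np.array([-np.sin(t),np.cos(t),0]); b=p-[0,0,off]
    P=proj(c,[b+90*X+25*Y,b+90*X-25*Y,b+90*X+25*Y+[0,0,32],b+90*X-25*Y+[0,0,32],b+70*X+[0,0,32]]); print('pred',P.round(1).tolist())
    x0,y0,x1,y1=box; im=sub(None,f,x0,y0,x1,y1); dots(im,P,x0,y0)
    dots(im,proj(c,[[632.8,36.3,z] for z in(200,190,180)]),x0,y0,col=(0,255,0)); cv2.imwrite('pics/'+name,im)
E
python3 - <<'E'
from h import *
go((562.7,37.7,222,-1.1))
c=cam('scene'); held(c,17.1,(285,135,345,195),'c1.png')
E
```

```text
t 17.35 p [559.6  37.1 240.3] yaw -1.02 tilt [-0.0059 -0.0008] f [-0.2 -0.1 -3.4] grip 49.8
-> (562.7, 37.7, 222, -1.1) shift [ 3.2 -0.6 18.3] rot [-0.05  0.34  0.08]
pred [[322.5, 182.1], [307.4, 187.7], [323.8, 171.3], [308.5, 176.7], [311.0, 170.6]]
```

View pics/c1.png

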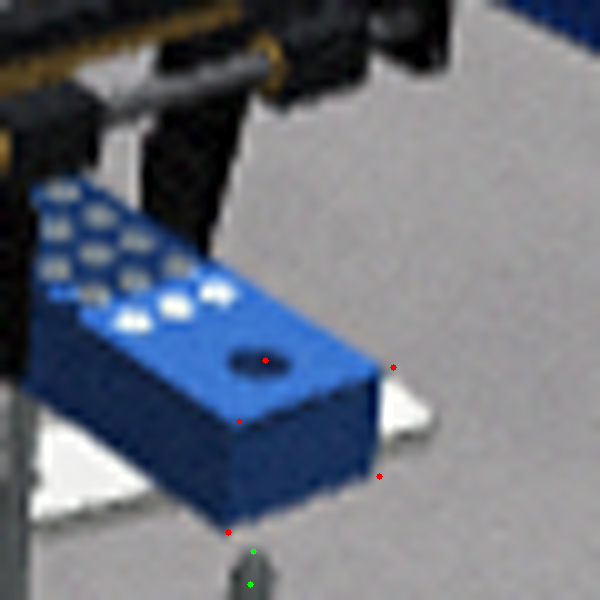

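Request:
apply_moves(rows=[{"fingers":40,"x":4.2,"y":-1.2,"z":8,"rx":0,"ry":0.3,"rz":0},{"fingers":40,"x":4.2,"y":-1.2,"z":16,"rx":0,"ry":0.3,"rz":0},{"fingers":40,"x":4.2,"y":-1.2,"z":20,"rx":0,"ry":0.3,"rz":0},{"fingers":40,"x":4.2,"y":-1.2,"z":20,"rx":0,"ry":0.3,"rz":0},{"fingers":40,"x":4.2,"y":-1.2,"z":20,"rx":0,"ry":0.3,"rz":0},{"fingers":40,"x":4.2,"y":-1.2,"z":20,"rx":0,"ry":0.3,"rz":0}])

```text
clock: 17.9
eef_pos: [565.7, 38.2, 223.1]
orientation: [[1.0, -0.019, 0.005], [-0.019, -1.0, -0.0], [0.005, 0.0, -1.0]]
force: [0.6, 0.8, -2.4]
grip_width: 0.571
```

```bash
python3 -c "
from h import *
go((563.8,38.2,200,-1.1))"
```

```text
t 17.9 p [565.7  38.2 223.1] yaw -1.06 tilt [0.0055 0.    ] f [ 0.6  0.8 -2.4] grip 49.7
-> (563.8, 38.2, 200, -1.1) shift [-2.   0.  23.1] rot [ 0.   -0.31  0.04]
```

Request:
apply_moves(rows=[{"fingers":40,"x":-2,"y":0,"z":2,"rx":0,"ry":-0.3,"rz":0},{"fingers":40,"x":-2,"y":0,"z":4,"rx":0,"ry":-0.3,"rz":0},{"fingers":40,"x":-2,"y":0,"z":6,"rx":0,"ry":-0.3,"rz":0},{"fingers":40,"x":-2,"y":0,"z":8,"rx":0,"ry":-0.3,"rz":0},{"fingers":40,"x":-2,"y":0,"z":10,"rx":0,"ry":-0.3,"rz":0},{"fingers":40,"x":-2,"y":0,"z":12,"rx":0,"ry":-0.3,"rz":0},{"fingers":40,"x":-2,"y":0,"z":12,"rx":0,"ry":-0.3,"rz":0},{"fingers":40,"x":-2,"y":0,"z":12,"rx":0,"ry":-0.3,"rz":0}])

```text
clock: 18.57
eef_pos: [563.5, 38.1, 210.9]
orientation: [[1.0, -0.019, -0.0], [-0.019, -1.0, 0.0], [-0.0, -0.0, -1.0]]
force: [-0.5, -0.3, -3.2]
grip_width: 0.57
```

```bash
python3 -c "
from h import *
go((563.8,38.2,200,-1.1))"
```

```text
t 18.57 p [563.5  38.1 210.9] yaw -1.08 tilt [-0.0004 -0.    ] f [-0.5 -0.3 -3.2] grip 49.6
-> (563.8, 38.2, 200, -1.1) shift [ 0.3 -0.1 10.9] rot [-0.    0.02  0.02]
```

Bottom is at about 194 with no contact, so it is entering the taper. Continue gently.

Request:
apply_moves(rows=[{"fingers":40,"x":0,"y":0,"z":2,"rx":0,"ry":0,"rz":0},{"fingers":40,"x":0,"y":0,"z":4,"rx":0,"ry":0,"rz":0},{"fingers":40,"x":0,"y":0,"z":6,"rx":0,"ry":0,"rz":0},{"fingers":40,"x":0,"y":0,"z":8,"rx":0,"ry":0,"rz":0},{"fingers":40,"x":0,"y":0,"z":10,"rx":0,"ry":0,"rz":0},{"fingers":40,"x":0,"y":0,"z":10,"rx":0,"ry":0,"rz":0},{"fingers":40,"x":0,"y":0,"z":10,"rx":0,"ry":0,"rz":0}])

```text
clock: 19.15
eef_pos: [563.5, 38.2, 200.8]
orientation: [[1.0, -0.019, -0.0], [-0.019, -1.0, 0.0], [-0.0, -0.0, -1.0]]
force: [0.1, -1.6, -2.8]
grip_width: 0.574
```

Run:
```python
from h import *
go((563.5,38.1,140,-1.1))
c=cam('scene'); held(c,17.1,(285,145,345,205),'c2.png')
```

```text
t 19.15 p [563.5  38.2 200.8] yaw -1.08 tilt [-0.0005 -0.0001] f [ 0.1 -1.6 -2.8] grip 50.0
-> (563.5, 38.1, 140, -1.1) shift [ 0.   0.1 60.8] rot [-0.    0.03  0.02]
pred [[322.0, 195.7], [307.2, 201.5], [323.3, 185.3], [308.3, 190.9], [310.8, 184.6]]
```

View pics/c2.png

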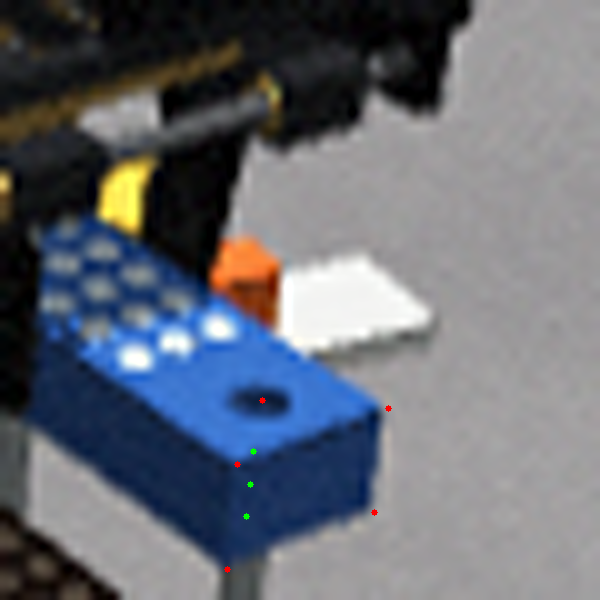

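Request:
apply_moves(rows=[{"fingers":40,"x":0,"y":0.7,"z":4,"rx":0,"ry":0,"rz":0},{"fingers":40,"x":0,"y":0.7,"z":12,"rx":0,"ry":0,"rz":0},{"fingers":40,"x":0,"y":0.7,"z":22,"rx":0,"ry":0,"rz":0},{"fingers":40,"x":0,"y":0.7,"z":32,"rx":0,"ry":0,"rz":0},{"fingers":40,"x":0,"y":0.7,"z":42,"rx":0,"ry":0,"rz":0},{"fingers":40,"x":0,"y":0.7,"z":52,"rx":0,"ry":0,"rz":0},{"fingers":40,"x":0,"y":0.7,"z":62,"rx":0,"ry":0,"rz":0},{"fingers":40,"x":0,"y":0.7,"z":70,"rx":0,"ry":0,"rz":0},{"fingers":40,"x":0,"y":0.7,"z":75,"rx":0,"ry":0,"rz":0},{"fingers":40,"x":0,"y":0.7,"z":78,"rx":0,"ry":0,"rz":0},{"fingers":40,"x":0,"y":0.7,"z":78,"rx":0,"ry":0,"rz":0},{"fingers":40,"x":0,"y":0.7,"z":78,"rx":0,"ry":0,"rz":0}])

```text
clock: 20.2
eef_pos: [563.8, 37.4, 123.1]
orientation: [[1.0, -0.019, 0.0], [-0.019, -1.0, -0.0], [0.0, 0.0, -1.0]]
force: [-0.2, 0.7, -3.0]
grip_width: 0.569
```

Run:
```python
from h import *
go((563.5,37.5,119.6,-1.1))
```

```text
t 20.2 p [563.8  37.4 123.1] yaw -1.08 tilt [0.0003 0.    ] f [-0.2  0.7 -3. ] grip 49.5
-> (563.5, 37.5, 119.6, -1.1) shift [-0.3 -0.1  3.5] rot [ 0.   -0.02  0.02]
```

Request:
apply_moves(rows=[{"fingers":40,"x":0,"y":0,"z":1,"rx":0,"ry":0,"rz":0},{"fingers":40,"x":0,"y":0,"z":2,"rx":0,"ry":0,"rz":0},{"fingers":40,"x":0,"y":0,"z":3,"rx":0,"ry":0,"rz":0},{"fingers":40,"x":0,"y":0,"z":3.6,"rx":0,"ry":0,"rz":0},{"fingers":66,"x":0,"y":0,"z":3.6,"rx":0,"ry":0,"rz":0},{"fingers":66,"x":0,"y":0,"z":3.6,"rx":0,"ry":0,"rz":0},{"fingers":66,"x":0,"y":0,"z":3.6,"rx":0,"ry":0,"rz":0},{"fingers":66,"x":0,"y":0,"z":3.6,"rx":0,"ry":0,"rz":0},{"fingers":66,"x":0,"y":0,"z":-8,"rx":0,"ry":0,"rz":0},{"fingers":66,"x":0,"y":0,"z":-35,"rx":0,"ry":0,"rz":0},{"fingers":66,"x":0,"y":0,"z":-70,"rx":0,"ry":0,"rz":0},{"fingers":66,"x":0,"y":0,"z":-105,"rx":0,"ry":0,"rz":0},{"fingers":66,"x":0,"y":0,"z":-135,"rx":0,"ry":0,"rz":0},{"fingers":66,"x":0,"y":0,"z":-140,"rx":0,"ry":0,"rz":0}])

```text
clock: 21.37
eef_pos: [567.1, 37.1, 269.3]
orientation: [[1.0, -0.019, 0.012], [-0.019, -1.0, -0.002], [0.012, 0.001, -1.0]]
force: [0.7, -1.2, 0.5]
grip_width: 0.757
```

Run:
```python
from h import *
d=cam('top'); h=cv2.cvtColor(d['frame'],cv2.COLOR_RGB2HSV); H,S,V=[h[...,i].astype(int) for i in range(3)]
print('clamp',rect(d,((S<25)&(V>170)),12,np.array([163,232])))
c=cam('scene'); f=c['frame'];hs=cv2.cvtColor(f,cv2.COLOR_RGB2HSV); H,S,V=[hs[...,i].astype(int) for i in range(3)]
m=(S<28)&(V>195); q=corners(c,m,(270,165,335,192)); print(q.round(1),plane(c,q,12).round(1)[:,:2].tolist())
x0,y0=250,150; cv2.imwrite('pics/d1.png',cv2.resize(sub(None,f,x0,y0,x0+107,y0+80,7),(749,560)))
go((349,279,200,80),(349,279,28,80))
```

```text
clamp (array([354.5, 310.3]), array([125.1,  56.6]), 80.0, array([152.1, 230.6]), np.int32(377))
[[327.1 175.8]
 [325.7 177.4]
 [287.6 185.4]
 [288.7 178.1]
 [316.3 170.6]
 [321.1 170.7]] [[381.8, 362.4], [387.7, 350.0], [354.0, 198.0], [316.3, 233.2], [330.5, 355.3], [341.1, 369.8]]
t 21.47 p [564.7  37.3 265.2] yaw -1.07 tilt [0.0051 0.0006] f [ 0.3 -0.1 -0.4] grip 65.8
-> (349, 279, 200, 80) shift [-220.6 -237.6   63.9] rot [  0.23  -0.22 -81.07]
-> (349, 279, 28, 80) shift [-221.4 -237.7  235.9] rot [  0.23  -0.22 -81.07]
```

View pics/d1.png

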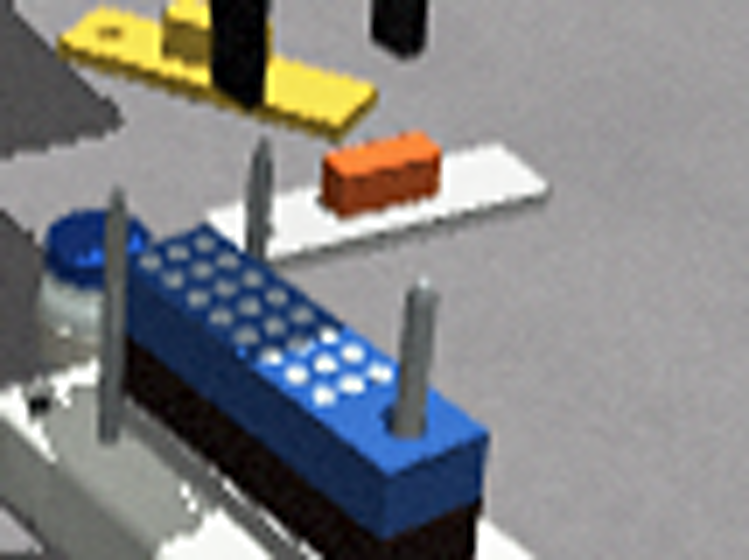

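Run:
```python
from h import *
c=cam('scene'); f=c['frame'];hs=cv2.cvtColor(f,cv2.COLOR_RGB2HSV); H,S,V=[hs[...,i].astype(int) for i in range(3)]
m=(H<16)&(S>150); print(V[m&(np.arange(512)>290)][::6])
b=m&(V>205); q=corners(c,b,(290,160,320,185)); print('top',q.round(1),plane(c,q,42).round(1)[:,:2].tolist()); print(plane(c,[q.mean(0)],42))
q=corners(c,m,(290,160,320,185)); print('all',q.round(1)); 
for z in(42,12): print(plane(c,q,z).round(1)[:,:2].tolist())
d=cam('top'); h=cv2.cvtColor(d['frame'],cv2.COLOR_RGB2HSV); H,S,V=[h[...,i].astype(int) for i in range(3)]
print('orange',rect(d,((H<16)&(S>130)&(V>120)),42,np.array([162,232])))
print('hole?',proj(d,[[349-15.6*70/90, 279-69,12]]), d['frame'][226:244,172:190].mean(2).astype(int))
```

```text
[ 47  56  55  50  55  55  52  54  46  50  44  51  52  48  52  39  57  57
  48  62  52  50  58  55  59  47  61  54  52  45  53   1   5   6   3   8
   6   2   4   4   1  76   2   4  10   7   3   4   5   1   3   8  10   2
   2 246 250 235 249 233 249 241 199 245 114 191 131 131 153 123 124 129
 136 154 130 126  93 122 100 116  11  15  23  15  15  20   9  12  14  15
  42   2  36  34  38  39  37]
top [[312.1 170.8]
 [301.7 174.4]
 [296.9 172.2]
 [307.3 168.6]] [[361.2, 303.3], [360.4, 254.9], [338.7, 250.9], [339.1, 299.7]]
[[349.92637038 276.98826426  42.        ]]
all [[312.3 170.9]
 [311.1 177.3]
 [298.6 180.4]
 [295.7 178.1]
 [295.7 172.9]
 [298.9 170.7]
 [309.7 168.6]]
[[362.4, 303.4], [394.0, 269.6], [386.1, 219.0], [368.2, 220.9], [340.4, 243.7], [334.3, 263.9], [343.9, 307.0]]
[[324.4, 340.7], [357.4, 305.4], [349.1, 252.7], [330.4, 254.6], [301.5, 278.5], [295.1, 299.6], [305.1, 344.5]]
orange (array([349.1, 277.8]), array([56.2, 19.5]), 79.9, array([161.9, 232.9]), np.int32(85))
hole? [[181.72953781 235.69348907]] [[154 119  74  78 122 131 102  73  68  70  73  74  76  76  78  78
[... 585 characters left out ...]
 78  78  79  77  77  77]
 [109  61  48  60  68  70  74  77  77  79  79  79  79  77  77  77  78  79]
 [ 88  55  53  61  67  71  76  77  77  78  78  78  77  78  78  78  78  78]
 [ 81  53  57  65  70  73  77  78  78  79  79  77  79  78  79  77  77  78]
 [ 81  53  61  66  72  74  78  78  78  78  78  78  79  77  77  78  79  78]
 [ 75  56  63  69  73  77  78  79  78  78  79  77  77  78  78  78  78  78]
 [ 67  58  66  70  74  77  79  79  78  77  79  79  77  78  78  79  77  80]
 [ 60  59  69  72  75  78  77  78  78  78  77  78  79  78  77  78  78  78]
 [ 58  62  69  74  76  78  77  79  78  79  78  78  78  77  78  78  77  78]
 [ 60  65  70  75  77  78  79  77  79  80  78  78  77  77  79  78  78  78]]
```

Request:
apply_moves(rows=[{"fingers":55,"x":-18,"y":-20,"z":0,"rx":0,"ry":0,"rz":-7},{"fingers":55,"x":-45,"y":-48,"z":0,"rx":0,"ry":0,"rz":-14},{"fingers":55,"x":-72,"y":-77,"z":0,"rx":0,"ry":0,"rz":-21},{"fingers":55,"x":-100,"y":-106,"z":0,"rx":0,"ry":0,"rz":-28},{"fingers":55,"x":-128,"y":-136,"z":0,"rx":0,"ry":0,"rz":-35},{"fingers":55,"x":-156,"y":-166,"z":15,"rx":0,"ry":0,"rz":-42},{"fingers":55,"x":-180,"y":-193,"z":35,"rx":0,"ry":0,"rz":-49},{"fingers":55,"x":-205,"y":-220,"z":60,"rx":0,"ry":0,"rz":-56},{"fingers":55,"x":-220,"y":-236,"z":85,"rx":0,"ry":0,"rz":-63},{"fingers":55,"x":-220,"y":-236,"z":115,"rx":0,"ry":0,"rz":-70},{"fingers":55,"x":-220,"y":-236,"z":140,"rx":0,"ry":0,"rz":-77},{"fingers":55,"x":-220,"y":-236,"z":155,"rx":0,"ry":0,"rz":-81},{"fingers":55,"x":-220,"y":-236,"z":160,"rx":0,"ry":0,"rz":-81},{"fingers":55,"x":-220,"y":-236,"z":160,"rx":0,"ry":0,"rz":-81},{"fingers":55,"x":-220,"y":-236,"z":160,"rx":0,"ry":0,"rz":-81},{"fingers":55,"x":-220,"y":-236,"z":160,"rx":0,"ry":0,"rz":-81}])

```text
clock: 22.9
eef_pos: [348.5, 277.6, 103.5]
orientation: [[0.176, 0.984, 0.001], [0.984, -0.176, 0.0], [0.001, 0.001, -1.0]]
force: [1.0, 1.6, -0.6]
grip_width: 0.631
```

```bash
python3 -c "
from h import *
go((349.6,277.2,28,80))"
```

```text
t 22.9 p [348.5 277.6 103.5] yaw 79.84 tilt [0.0005 0.0007] f [ 1.   1.6 -0.6] grip 54.9
-> (349.6, 277.2, 28, 80) shift [-0.2  1.1 75.5] rot [ 0.04 -0.03 -0.16]
```

Request:
apply_moves(rows=[{"fingers":55,"x":0,"y":1,"z":25,"rx":0,"ry":0,"rz":0},{"fingers":55,"x":0,"y":1,"z":50,"rx":0,"ry":0,"rz":0},{"fingers":55,"x":0,"y":1,"z":66,"rx":0,"ry":0,"rz":0},{"fingers":55,"x":0,"y":1,"z":74,"rx":0,"ry":0,"rz":0},{"fingers":55,"x":0,"y":1,"z":75,"rx":0,"ry":0,"rz":0},{"fingers":55,"x":0,"y":1,"z":75,"rx":0,"ry":0,"rz":0},{"fingers":15,"x":0,"y":1,"z":75,"rx":0,"ry":0,"rz":0},{"fingers":15,"x":0,"y":1,"z":75,"rx":0,"ry":0,"rz":0},{"fingers":15,"x":0,"y":1,"z":75,"rx":0,"ry":0,"rz":0},{"fingers":15,"x":0,"y":1,"z":75,"rx":0,"ry":0,"rz":0},{"fingers":15,"x":0,"y":1,"z":75,"rx":0,"ry":0,"rz":0},{"fingers":15,"x":0,"y":1,"z":75,"rx":0,"ry":0,"rz":0},{"fingers":15,"x":0,"y":1,"z":75,"rx":0,"ry":0,"rz":0}])

```text
clock: 23.98
eef_pos: [349.1, 277.4, 28.3]
orientation: [[0.175, 0.985, 0.0], [0.985, -0.175, 0.0], [0.0, 0.0, -1.0]]
force: [-0.8, 0.6, 4.9]
grip_width: 0.273
```

Request:
apply_moves(rows=[{"fingers":15,"x":0,"y":0,"z":-15,"rx":0,"ry":0,"rz":0},{"fingers":15,"x":0,"y":0,"z":-40,"rx":0,"ry":0,"rz":0},{"fingers":15,"x":0,"y":0,"z":-70,"rx":0,"ry":0,"rz":0},{"fingers":15,"x":0,"y":0,"z":-100,"rx":0,"ry":0,"rz":0},{"fingers":15,"x":0,"y":0,"z":-130,"rx":0,"ry":0,"rz":0},{"fingers":15,"x":0,"y":0,"z":-160,"rx":0,"ry":0,"rz":0},{"fingers":15,"x":0,"y":0,"z":-190,"rx":0,"ry":0,"rz":0},{"fingers":15,"x":0,"y":0,"z":-215,"rx":0,"ry":0,"rz":0},{"fingers":15,"x":0,"y":0,"z":-235,"rx":0,"ry":0,"rz":0},{"fingers":15,"x":0,"y":0,"z":-240,"rx":0,"ry":0,"rz":0},{"fingers":15,"x":0,"y":0,"z":-240,"rx":0,"ry":0,"rz":0}])

```text
clock: 24.9
eef_pos: [349.3, 277.5, 268.7]
orientation: [[0.175, 0.985, 0.002], [0.985, -0.175, 0.001], [0.001, 0.002, -1.0]]
force: [1.2, -0.5, -3.0]
grip_width: 0.276
```

```bash
python3 -c "
from h import *
go((563,37.6,265,178.9))"
```

```text
t 24.9 p [349.3 277.5 268.7] yaw 79.93 tilt [0.0013 0.002 ] f [ 1.2 -0.5 -3. ] grip 24.0
-> (563, 37.6, 265, 178.9) shift [-198.8  252.3    4. ] rot [ 1.500e-01  4.000e-02 -9.897e+01]
```

Request:
apply_moves(rows=[{"fingers":15,"x":-7,"y":9,"z":0,"rx":0,"ry":0,"rz":-4},{"fingers":15,"x":-20,"y":25,"z":0,"rx":0,"ry":0,"rz":-10},{"fingers":15,"x":-33,"y":42,"z":0,"rx":0,"ry":0,"rz":-16},{"fingers":15,"x":-46,"y":58,"z":0,"rx":0,"ry":0,"rz":-22},{"fingers":15,"x":-59,"y":75,"z":0,"rx":0,"ry":0,"rz":-28},{"fingers":15,"x":-72,"y":92,"z":0,"rx":0,"ry":0,"rz":-34},{"fingers":15,"x":-86,"y":109,"z":0,"rx":0,"ry":0,"rz":-40},{"fingers":15,"x":-100,"y":126,"z":0,"rx":0,"ry":0,"rz":-46},{"fingers":15,"x":-113,"y":143,"z":0,"rx":0,"ry":0,"rz":-52},{"fingers":15,"x":-126,"y":160,"z":0,"rx":0,"ry":0,"rz":-58},{"fingers":15,"x":-140,"y":177,"z":0,"rx":0,"ry":0,"rz":-64},{"fingers":15,"x":-153,"y":194,"z":0,"rx":0,"ry":0,"rz":-70},{"fingers":15,"x":-166,"y":210,"z":0,"rx":0,"ry":0,"rz":-76},{"fingers":15,"x":-178,"y":226,"z":2,"rx":0,"ry":0,"rz":-82},{"fingers":15,"x":-189,"y":240,"z":4,"rx":0,"ry":0,"rz":-88},{"fingers":15,"x":-196,"y":249,"z":4,"rx":0,"ry":0,"rz":-94},{"fingers":15,"x":-199,"y":252,"z":4,"rx":0,"ry":0,"rz":-99},{"fingers":15,"x":-199,"y":252,"z":4,"rx":0,"ry":0,"rz":-99},{"fingers":15,"x":-199,"y":252,"z":4,"rx":0,"ry":0,"rz":-99},{"fingers":15,"x":-199,"y":252,"z":4,"rx":0,"ry":0,"rz":-99}])

```text
clock: 26.57
eef_pos: [561.0, 37.8, 262.3]
orientation: [[-1.0, 0.021, -0.004], [0.021, 1.0, 0.001], [0.004, 0.001, -1.0]]
force: [-1.3, 0.4, -2.8]
grip_width: 0.271
```

```bash
python3 -c "
from h import *
go((563,37.6,237,178.9))"
```

```text
t 26.57 p [561.   37.8 262.3] yaw 178.82 tilt [0.0039 0.0007] f [-1.3  0.4 -2.8] grip 23.6
-> (563, 37.6, 237, 178.9) shift [-2.1 -0.2 25.3] rot [ 0.04 -0.22 -0.08]
```

Request:
apply_moves(rows=[{"fingers":15,"x":-1.5,"y":0,"z":10,"rx":0,"ry":0,"rz":0},{"fingers":15,"x":-1.5,"y":0,"z":20,"rx":0,"ry":0,"rz":0},{"fingers":15,"x":-1.5,"y":0,"z":25,"rx":0,"ry":0,"rz":0},{"fingers":15,"x":-1.5,"y":0,"z":25,"rx":0,"ry":0,"rz":0},{"fingers":15,"x":-1.5,"y":0,"z":25,"rx":0,"ry":0,"rz":0},{"fingers":15,"x":-1.5,"y":0,"z":25,"rx":0,"ry":0,"rz":0},{"fingers":15,"x":-1.5,"y":0,"z":25,"rx":0,"ry":0,"rz":0}])

```text
clock: 27.15
eef_pos: [564.2, 37.3, 239.5]
orientation: [[-1.0, 0.019, 0.001], [0.019, 1.0, -0.0], [-0.001, -0.0, -1.0]]
force: [0.1, 0.7, -2.7]
grip_width: 0.275
```

Run:
```python
from h import *
go((563,37.6,237,178.9))
s=telemetry.get_state(); p=np.array(s['eef_pos']); c=cam('scene')
t=np.radians(-1.1); X=np.array([np.cos(t),np.sin(t),0]);Y=np.array([-np.sin(t),np.cos(t),0]); b=p-[0,0,28.3]
P=proj(c,[b+90*X+25*Y,b+90*X-25*Y,b+90*X+25*Y+[0,0,12],b+90*X-25*Y+[0,0,12],b+70*X+[0,0,12]]); print('pred',P.round(1).tolist())
x0,y0=280,150; im=sub(None,c['frame'],x0,y0,x0+60,y0+60); dots(im,P,x0,y0)
dots(im,proj(c,[[632.8,36.3,z] for z in(200,190,180)]),x0,y0,col=(0,255,0)); cv2.imwrite('pics/e1.png',im)
```

```text
t 27.15 p [564.2  37.3 239.5] yaw 178.92 tilt [-0.001  -0.0001] f [ 0.1  0.7 -2.7] grip 23.9
-> (563, 37.6, 237, 178.9) shift [1.2 0.3 2.5] rot [-0.    0.06  0.02]
pred [[323.0, 187.0], [308.0, 192.7], [323.5, 183.1], [308.4, 188.7], [310.9, 182.3]]
```

View pics/e1.png

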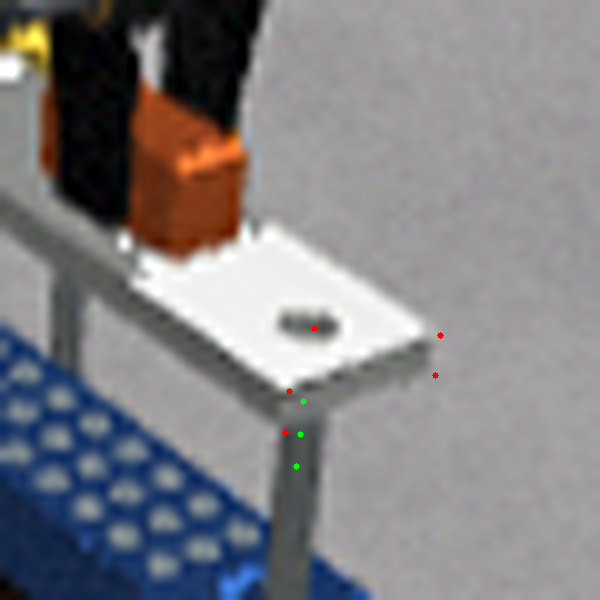

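Request:
apply_moves(rows=[{"fingers":15,"x":-0.3,"y":0.3,"z":3,"rx":0,"ry":0,"rz":0},{"fingers":15,"x":-0.3,"y":0.3,"z":6,"rx":0,"ry":0,"rz":0},{"fingers":15,"x":-0.3,"y":0.3,"z":9,"rx":0,"ry":0,"rz":0},{"fingers":15,"x":-0.3,"y":0.3,"z":11,"rx":0,"ry":0,"rz":0},{"fingers":15,"x":-0.3,"y":0.3,"z":13,"rx":0,"ry":0,"rz":0},{"fingers":15,"x":-0.3,"y":0.3,"z":15,"rx":0,"ry":0,"rz":0},{"fingers":15,"x":-0.3,"y":0.3,"z":17,"rx":0,"ry":0,"rz":0},{"fingers":15,"x":-0.3,"y":0.3,"z":17,"rx":0,"ry":0,"rz":0},{"fingers":15,"x":-0.3,"y":0.3,"z":17,"rx":0,"ry":0,"rz":0}])

```text
clock: 27.95
eef_pos: [564.1, 37.6, 221.9]
orientation: [[-1.0, 0.019, -0.0], [0.019, 1.0, 0.0], [0.0, 0.0, -1.0]]
force: [0.6, 0.5, -3.0]
grip_width: 0.275
```

Request:
apply_moves(rows=[{"fingers":15,"x":0,"y":0,"z":2,"rx":0,"ry":0,"rz":0},{"fingers":15,"x":0,"y":0,"z":4,"rx":0,"ry":0,"rz":0},{"fingers":15,"x":0,"y":0,"z":6,"rx":0,"ry":0,"rz":0},{"fingers":15,"x":0,"y":0,"z":8,"rx":0,"ry":0,"rz":0},{"fingers":15,"x":0,"y":0,"z":10,"rx":0,"ry":0,"rz":0},{"fingers":15,"x":0,"y":0,"z":10,"rx":0,"ry":0,"rz":0},{"fingers":15,"x":0,"y":0,"z":10,"rx":0,"ry":0,"rz":0}])

```text
clock: 28.53
eef_pos: [564.1, 37.6, 211.8]
orientation: [[-1.0, 0.019, -0.0], [0.019, 1.0, 0.0], [0.0, 0.0, -1.0]]
force: [0.3, 0.4, -3.0]
grip_width: 0.273
```

```bash
python3 -c "
from h import *
go((564.5,37.7,164.3,178.9)); print(telemetry.get_state()['moment'])"
```

```text
t 28.53 p [564.1  37.6 211.8] yaw 178.92 tilt [0.0004 0.0001] f [ 0.3  0.4 -3. ] grip 23.7
-> (564.5, 37.7, 164.3, 178.9) shift [-0.4  0.1 47.5] rot [ 0.   -0.03  0.02]
[ 0.08109276 -0.17976627 -0.02421387]
```

Request:
apply_moves(rows=[{"fingers":15,"x":0,"y":0,"z":5,"rx":0,"ry":0,"rz":0},{"fingers":15,"x":0,"y":0,"z":11,"rx":0,"ry":0,"rz":0},{"fingers":15,"x":0,"y":0,"z":17,"rx":0,"ry":0,"rz":0},{"fingers":15,"x":0,"y":0,"z":23,"rx":0,"ry":0,"rz":0},{"fingers":15,"x":0,"y":0,"z":29,"rx":0,"ry":0,"rz":0},{"fingers":15,"x":0,"y":0,"z":35,"rx":0,"ry":0,"rz":0},{"fingers":15,"x":0,"y":0,"z":40,"rx":0,"ry":0,"rz":0},{"fingers":15,"x":0,"y":0,"z":44,"rx":0,"ry":0,"rz":0},{"fingers":15,"x":0,"y":0,"z":46,"rx":0,"ry":0,"rz":0},{"fingers":15,"x":0,"y":0,"z":46,"rx":0,"ry":0,"rz":0},{"fingers":15,"x":0,"y":0,"z":46,"rx":0,"ry":0,"rz":0}])

```text
clock: 29.45
eef_pos: [564.3, 37.6, 166.1]
orientation: [[-1.0, 0.019, 0.0], [0.019, 1.0, -0.0], [-0.0, -0.0, -1.0]]
force: [0.7, 0.3, -3.1]
grip_width: 0.275
```

Request:
apply_moves(rows=[{"fingers":15,"x":0,"y":0,"z":1,"rx":0,"ry":0,"rz":0},{"fingers":15,"x":0,"y":0,"z":2,"rx":0,"ry":0,"rz":0},{"fingers":15,"x":0,"y":0,"z":2.7,"rx":0,"ry":0,"rz":0},{"fingers":15,"x":0,"y":0,"z":2.7,"rx":0,"ry":0,"rz":0}])

```text
clock: 29.78
eef_pos: [564.2, 37.6, 163.4]
orientation: [[-1.0, 0.019, 0.0], [0.019, 1.0, 0.0], [-0.0, 0.0, -1.0]]
force: [-0.2, -0.3, -3.5]
grip_width: 0.274
```

Release 1 mm above, then rise clear.

Request:
apply_moves(rows=[{"fingers":15,"x":0,"y":0,"z":0.7,"rx":0,"ry":0,"rz":0},{"fingers":15,"x":0,"y":0,"z":0.7,"rx":0,"ry":0,"rz":0},{"fingers":45,"x":0,"y":0,"z":0.7,"rx":0,"ry":0,"rz":0},{"fingers":45,"x":0,"y":0,"z":0.7,"rx":0,"ry":0,"rz":0},{"fingers":45,"x":0,"y":0,"z":0.7,"rx":0,"ry":0,"rz":0},{"fingers":45,"x":0,"y":0,"z":0.7,"rx":0,"ry":0,"rz":0},{"fingers":45,"x":0,"y":0,"z":-8,"rx":0,"ry":0,"rz":0},{"fingers":45,"x":0,"y":0,"z":-30,"rx":0,"ry":0,"rz":0},{"fingers":45,"x":0,"y":0,"z":-60,"rx":0,"ry":0,"rz":0},{"fingers":45,"x":0,"y":0,"z":-85,"rx":0,"ry":0,"rz":0},{"fingers":45,"x":0,"y":0,"z":-90,"rx":0,"ry":0,"rz":0},{"fingers":45,"x":0,"y":0,"z":-90,"rx":0,"ry":0,"rz":0}])

```text
clock: 30.78
eef_pos: [565.7, 37.5, 256.3]
orientation: [[-1.0, 0.019, 0.006], [0.019, 1.0, -0.001], [-0.006, -0.001, -1.0]]
force: [-0.4, -1.1, -0.6]
grip_width: 0.512
```

Run:
```python
from h import *
c=cam('scene'); x0,y0=100,150
go((484.5-1,-285.4-55,200,0))
im=np.hstack([cv2.resize(sub(None,c['frame'],110,185,190,265,5),(400,400)),cv2.resize(sub(None,c['frame'],245,150,325,230,5),(400,400))]); cv2.imwrite('pics/e2.png',im)
d=cam('top'); f=d['frame']; x=proj(d,[[483.4,-340.4,111]])[0]; print(x)
h=cv2.cvtColor(f,cv2.COLOR_RGB2HSV); H,S,V=[h[...,i].astype(int) for i in range(3)]
w=(S<25)&(V>170); print('drive',rect(d,w,65,np.array([318,191])))
k=np.zeros_like(w); k[175:210,320:350]=(V<45)[175:210,320:350]
print('knob',rect(d,k,80,np.array([335,191])))
hs=cv2.cvtColor(c['frame'],cv2.COLOR_RGB2HSV); P=proj(c,[[483.4,-340.4,111],[483.4,-340.4,98]]); print('scene knob axis pred',P.round(1))
```

```text
t 30.83 p [564.5  37.6 254.4] yaw 178.93 tilt [-0.0023 -0.0003] f [-0.  -0.6 -0.8] grip 44.8
-> (483.5, -340.4, 200, 0) shift [  74.  -379.4   54.4] rot [2.0000e-01 3.0000e-02 1.7893e+02]
[336.78879472 190.64869879]
drive (array([ 484.5, -285.4]), array([203.5, 124.6]), 89.0, array([318.5, 190.5]), np.int32(532))
knob (array([ 481.5, -338.3]), array([53.3, 54.2]), -65.0, array([334.1, 191.4]), np.int32(174))
scene knob axis pred [[153.8 237.3]
 [154.4 241.3]]
```

View pics/e2.png

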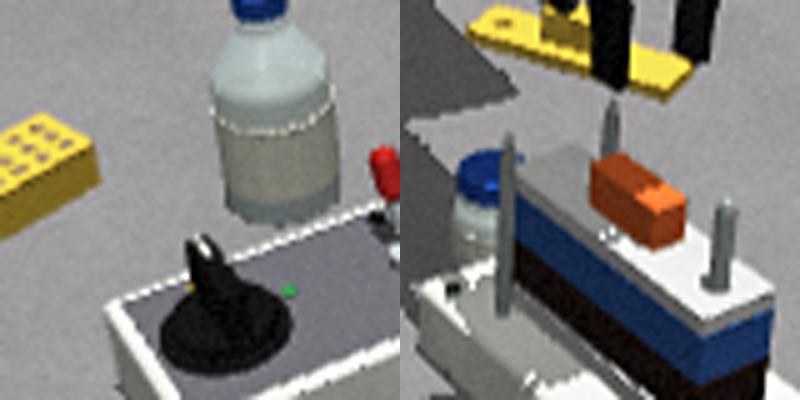

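Request:
apply_moves(rows=[{"fingers":45,"x":6,"y":-30,"z":0,"rx":0,"ry":0,"rz":0},{"fingers":45,"x":14,"y":-70,"z":0,"rx":0,"ry":0,"rz":0},{"fingers":45,"x":22,"y":-110,"z":0,"rx":0,"ry":0,"rz":0},{"fingers":45,"x":30,"y":-150,"z":0,"rx":0,"ry":0,"rz":0},{"fingers":45,"x":38,"y":-190,"z":0,"rx":0,"ry":0,"rz":0},{"fingers":45,"x":46,"y":-230,"z":5,"rx":0,"ry":0,"rz":0},{"fingers":45,"x":54,"y":-270,"z":10,"rx":0,"ry":0,"rz":0},{"fingers":45,"x":62,"y":-310,"z":20,"rx":0,"ry":0,"rz":0},{"fingers":45,"x":70,"y":-350,"z":35,"rx":0,"ry":0,"rz":0},{"fingers":45,"x":75,"y":-378,"z":55,"rx":0,"ry":0,"rz":0},{"fingers":45,"x":75,"y":-378.5,"z":80,"rx":0,"ry":0,"rz":0},{"fingers":45,"x":75,"y":-378.5,"z":105,"rx":0,"ry":0,"rz":0},{"fingers":45,"x":75,"y":-378.5,"z":110,"rx":0,"ry":0,"rz":0},{"fingers":45,"x":75,"y":-378.5,"z":110,"rx":0,"ry":0,"rz":0},{"fingers":45,"x":75,"y":-378.5,"z":110,"rx":0,"ry":0,"rz":0}])

```text
clock: 32.13
eef_pos: [482.0, -338.8, 142.9]
orientation: [[-1.0, 0.018, -0.001], [0.018, 1.0, 0.001], [0.001, 0.001, -1.0]]
force: [0.5, 0.3, 0.3]
grip_width: 0.518
```

```bash
python3 -c "
from h import *
go((482.5,-339.5,93,178.9))"
```

```text
t 32.13 p [ 482.  -338.8  142.9] yaw 178.96 tilt [0.0012 0.0012] f [0.5 0.3 0.3] grip 45.1
-> (482.5, -339.5, 93, 178.9) shift [-0.6 -0.7 49.9] rot [ 0.07 -0.07  0.06]
```

Request:
apply_moves(rows=[{"fingers":45,"x":-0.6,"y":-0.7,"z":15,"rx":0,"ry":0,"rz":0},{"fingers":45,"x":-0.6,"y":-0.7,"z":30,"rx":0,"ry":0,"rz":0},{"fingers":45,"x":-0.6,"y":-0.7,"z":42,"rx":0,"ry":0,"rz":0},{"fingers":45,"x":-0.6,"y":-0.7,"z":49,"rx":0,"ry":0,"rz":0},{"fingers":45,"x":-0.6,"y":-0.7,"z":49,"rx":0,"ry":0,"rz":0},{"fingers":5,"x":-0.6,"y":-0.7,"z":49,"rx":0,"ry":0,"rz":0},{"fingers":5,"x":-0.6,"y":-0.7,"z":49,"rx":0,"ry":0,"rz":0},{"fingers":5,"x":-0.6,"y":-0.7,"z":49,"rx":0,"ry":0,"rz":0},{"fingers":5,"x":-0.6,"y":-0.7,"z":49,"rx":0,"ry":0,"rz":0},{"fingers":5,"x":-0.6,"y":-0.7,"z":49,"rx":0,"ry":0,"rz":0},{"fingers":5,"x":-0.6,"y":-0.7,"z":49,"rx":0,"ry":0,"rz":0}])

```text
clock: 33.05
eef_pos: [482.9, -342.1, 94.9]
orientation: [[-1.0, 0.017, 0.001], [0.017, 1.0, -0.004], [-0.001, -0.004, -1.0]]
force: [-1.2, -1.6, 0.9]
grip_width: 0.16
```

```bash
python3 -c "
from h import *
go((482.5,-339.5,93,178.9))"
```

```text
t 33.05 p [ 482.9 -342.1   94.9] yaw 179.01 tilt [-0.0008 -0.0044] f [-1.2 -1.6  0.9] grip 13.9
-> (482.5, -339.5, 93, 178.9) shift [0.4 2.6 1.9] rot [-0.25  0.05  0.11]
```

Request:
apply_moves(rows=[{"fingers":5,"x":0,"y":-2,"z":0,"rx":0,"ry":0,"rz":3},{"fingers":5,"x":0,"y":-2,"z":0,"rx":0,"ry":0,"rz":9},{"fingers":5,"x":0,"y":-2,"z":0,"rx":0,"ry":0,"rz":15},{"fingers":5,"x":0,"y":-2,"z":0,"rx":0,"ry":0,"rz":21},{"fingers":5,"x":0,"y":-2,"z":0,"rx":0,"ry":0,"rz":27},{"fingers":5,"x":0,"y":-2,"z":0,"rx":0,"ry":0,"rz":33},{"fingers":5,"x":0,"y":-2,"z":0,"rx":0,"ry":0,"rz":39},{"fingers":5,"x":0,"y":-2,"z":0,"rx":0,"ry":0,"rz":45},{"fingers":5,"x":0,"y":-2,"z":0,"rx":0,"ry":0,"rz":51},{"fingers":5,"x":0,"y":-2,"z":0,"rx":0,"ry":0,"rz":57},{"fingers":5,"x":0,"y":-2,"z":0,"rx":0,"ry":0,"rz":62},{"fingers":5,"x":0,"y":-2,"z":0,"rx":0,"ry":0,"rz":67},{"fingers":5,"x":0,"y":-2,"z":0,"rx":0,"ry":0,"rz":71},{"fingers":5,"x":0,"y":-2,"z":0,"rx":0,"ry":0,"rz":74},{"fingers":5,"x":0,"y":-2,"z":0,"rx":0,"ry":0,"rz":74},{"fingers":5,"x":0,"y":-2,"z":0,"rx":0,"ry":0,"rz":74}])

```text
clock: 34.38
eef_pos: [482.6, -342.6, 94.9]
orientation: [[-0.259, 0.966, 0.0], [0.966, 0.259, -0.001], [-0.001, -0.0, -1.0]]
force: [-1.3, -0.6, 3.3]
grip_width: 0.162
```

```bash
python3 -c "
from h import *
go((482.5,-341.5,150,104)); print(telemetry.get_state()['moment'])"
```

```text
t 34.38 p [ 482.6 -342.6   94.9] yaw 105.03 tilt [-0.001  -0.0003] f [-1.3 -0.6  3.3] grip 14.1
-> (482.5, -341.5, 150, 104) shift [  1.    0.2 -55.1] rot [-0.01  0.06  1.03]
[-0.26740634  0.27712613  0.00877697]
```

Request:
apply_moves(rows=[{"fingers":45,"x":0,"y":0,"z":0,"rx":0,"ry":0,"rz":0},{"fingers":45,"x":0,"y":0,"z":0,"rx":0,"ry":0,"rz":0},{"fingers":45,"x":0,"y":0,"z":0,"rx":0,"ry":0,"rz":0},{"fingers":45,"x":0,"y":0,"z":0,"rx":0,"ry":0,"rz":0},{"fingers":45,"x":0,"y":0,"z":-20,"rx":0,"ry":0,"rz":0},{"fingers":45,"x":0,"y":0,"z":-55,"rx":0,"ry":0,"rz":0},{"fingers":45,"x":0,"y":0,"z":-90,"rx":0,"ry":0,"rz":0},{"fingers":0,"x":0,"y":0,"z":-120,"rx":0,"ry":0,"rz":-7},{"fingers":0,"x":0,"y":0,"z":-120,"rx":0,"ry":0,"rz":-14},{"fingers":0,"x":0,"y":0,"z":-120,"rx":0,"ry":0,"rz":-21},{"fingers":0,"x":0,"y":0,"z":-120,"rx":0,"ry":0,"rz":-28},{"fingers":0,"x":0,"y":0,"z":-120,"rx":0,"ry":0,"rz":-35},{"fingers":0,"x":0,"y":0,"z":-120,"rx":0,"ry":0,"rz":-42},{"fingers":0,"x":0,"y":0,"z":-120,"rx":0,"ry":0,"rz":-49},{"fingers":0,"x":0,"y":0,"z":-120,"rx":0,"ry":0,"rz":-56},{"fingers":0,"x":0,"y":0,"z":-120,"rx":0,"ry":0,"rz":-63},{"fingers":0,"x":0,"y":0,"z":-120,"rx":0,"ry":0,"rz":-70},{"fingers":0,"x":0,"y":0,"z":-120,"rx":0,"ry":0,"rz":-75},{"fingers":0,"x":0,"y":0,"z":-120,"rx":0,"ry":0,"rz":-75},{"fingers":0,"x":0,"y":0,"z":-120,"rx":0,"ry":0,"rz":-75}])

```text
clock: 36.05
eef_pos: [482.6, -341.9, 214.1]
orientation: [[-1.0, 0.004, -0.0], [0.004, 1.0, 0.0], [0.0, 0.0, -1.0]]
force: [-0.1, -0.0, 0.4]
grip_width: 0.003
```

Run:
```python
from h import *
go((425,-236.5,200,180),(425,-236.5,113,180),(474,-236.5,113,180))
c=cam('scene'); cv2.imwrite('pics/f1.png',cv2.resize(sub(None,c['frame'],110,170,230,260,6),(720,540)))
d=cam('top')
f=d['frame'];h=cv2.cvtColor(f,cv2.COLOR_RGB2HSV); H,S,V=[h[...,i].astype(int) for i in range(3)]
m=(abs(H-109)<10)&(S>120)&(V>60); q=np.argwhere(m[225:260,290:330]); print('bottle cap', plane(d,[q.mean(0)[::-1]+[290,225]],150) if len(q) else None)
```

```text
t 36.05 p [ 482.6 -341.9  214.1] yaw 179.8 tilt [0.0002 0.0005] f [-0.1 -0.   0.4] grip 0.3
-> (425, -236.5, 200, 180) shift [ 57.9 105.2  14.2] rot [ 0.03 -0.01 -0.2 ]
-> (425, -236.5, 113, 180) shift [ 57.9 105.2 101.2] rot [ 0.03 -0.01 -0.2 ]
-> (474, -236.5, 113, 180) shift [  8.9 105.3 101.2] rot [ 0.03 -0.01 -0.2 ]
bottle cap None
```

View pics/f1.png

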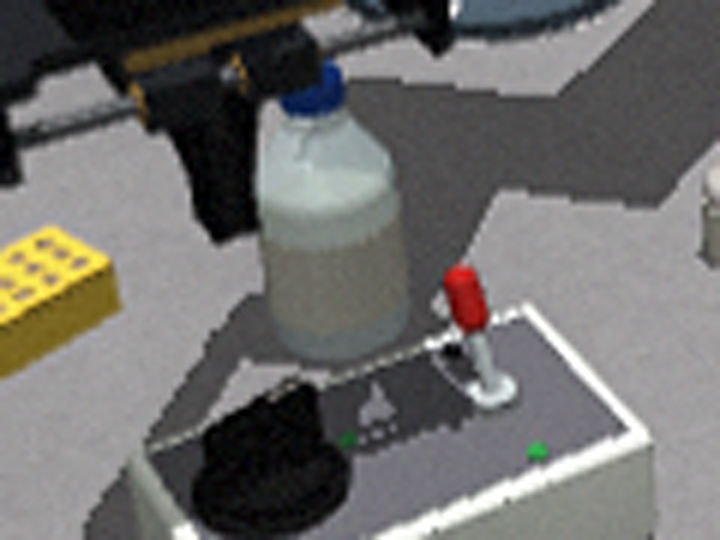

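Request:
apply_moves(rows=[{"fingers":0,"x":20,"y":35,"z":0,"rx":0,"ry":0,"rz":0},{"fingers":0,"x":40,"y":70,"z":0,"rx":0,"ry":0,"rz":0},{"fingers":0,"x":58,"y":105,"z":0,"rx":0,"ry":0,"rz":0},{"fingers":0,"x":58,"y":105,"z":20,"rx":0,"ry":0,"rz":0},{"fingers":0,"x":58,"y":105,"z":55,"rx":0,"ry":0,"rz":0},{"fingers":0,"x":58,"y":105,"z":90,"rx":0,"ry":0,"rz":0},{"fingers":0,"x":58,"y":105,"z":101,"rx":0,"ry":0,"rz":0},{"fingers":0,"x":58,"y":105,"z":101,"rx":0,"ry":0,"rz":0},{"fingers":0,"x":48,"y":105,"z":101,"rx":0,"ry":0,"rz":0},{"fingers":0,"x":38,"y":105,"z":101,"rx":0,"ry":0,"rz":0},{"fingers":0,"x":28,"y":105,"z":101,"rx":0,"ry":0,"rz":0},{"fingers":0,"x":18,"y":105,"z":101,"rx":0,"ry":0,"rz":0},{"fingers":0,"x":9,"y":105,"z":101,"rx":0,"ry":0,"rz":0},{"fingers":0,"x":9,"y":105,"z":101,"rx":0,"ry":0,"rz":0},{"fingers":0,"x":9,"y":105,"z":101,"rx":0,"ry":0,"rz":0},{"fingers":0,"x":40,"y":105,"z":80,"rx":0,"ry":0,"rz":0},{"fingers":0,"x":58,"y":105,"z":45,"rx":0,"ry":0,"rz":0},{"fingers":0,"x":58,"y":105,"z":5,"rx":0,"ry":0,"rz":0},{"fingers":0,"x":58,"y":105,"z":-30,"rx":0,"ry":0,"rz":0},{"fingers":0,"x":58,"y":105,"z":-30,"rx":0,"ry":0,"rz":0}])

```text
clock: 37.82
eef_pos: [427.6, -239.9, 250.9]
orientation: [[-1.0, 0.002, 0.011], [0.002, 1.0, -0.01], [-0.011, -0.01, -1.0]]
force: [0.2, -0.1, 0.1]
grip_width: 0.005
```

Run:
```python
from h import *
go()
c=cam('scene'); cv2.imwrite('pics/g1.png',np.hstack([cv2.resize(sub(None,c['frame'],110,180,230,270,4),(480,360)),cv2.resize(sub(None,c['frame'],230,150,330,240,4),(400-80,360))]))
f=c['frame'];h=cv2.cvtColor(f,cv2.COLOR_RGB2HSV); H,S,V=[h[...,i].astype(int) for i in range(3)]
m=((H<8)|(H>172))&(S>120)&(V>70); m[:200]=0; m[245:]=0; m[:,:170]=0; m[:,220:]=0
q=np.argwhere(m)[:,::-1]; print('red',len(q),q.mean(0),'exp off (186.8,219), on',proj(c,[[507,-236,118]]))
```

```text
t 37.82 p [ 427.6 -239.9  250.9] yaw 179.9 tilt [-0.0107 -0.0096] f [ 0.2 -0.1  0.1] grip 0.4
red 37 [193.94594595 226.18918919] exp off (186.8,219), on [[195.38536566 225.68470655]]
```

View pics/g1.png

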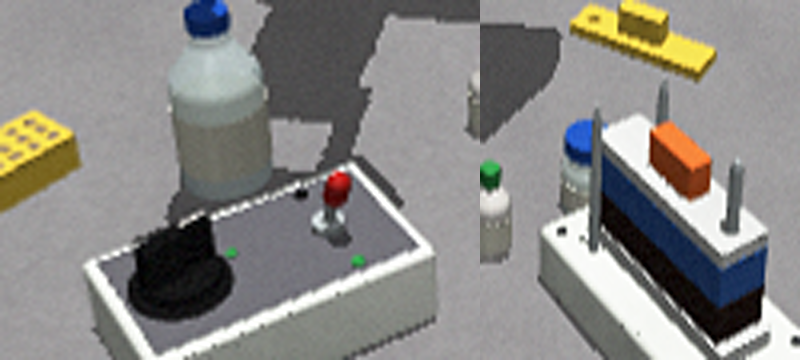

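Toggle (338,190) leans to the green dot, the knob bar is turned to its green dot, and the stack and clamp lie flat on the rod. No pink rack showed up in any view. Handing in.

```bash
python3 -c "
from plant import hand_in; print(hand_in())"
```

```text
the job is handed in; nothing more can be done
None
```

The job is done and handed in at about 38 s on the robot's clock; `hand_in()` gives no verdict, so success is judged only from my own last checks.

**What I did:**
1. Flipped the toggle off.
2. Threaded the brown rack and then the blue rack over the rod.
3. Put the orange-grip clamp on top.
4. Turned the knob 74° clockwise (about 1.29 rad).
5. Flipped the toggle back on.

There was no pink rack in any view, only the tip box with the pink insert, so the stack has two racks.

**Last checks:**
- **Stack:** the final scene picture shows the racks and clamp lying flat on the rod between the posts. I checked this by eye and did not measure tilt or centring again.
- **Knob:** its bar is turned to the green-dot side in the last picture.
- **Toggle:** its red tip is at pixel (193.9, 226.2). The expected position is (195.4, 225.7) for on and about (187, 219) for off, so it is on.
- **Robot:** the gripper is empty and clear of everything, with forces near 0.
- **Bystanders:** those visible in the last picture look unmoved; I did not measure them.

**Disagreement:** the top and scene cameras placed the rod 3 to 5 mm apart. I trusted the scene view, comparing hole and rod in the same picture. All three pieces went on with at most about 1.6 N of side force.

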